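# Load the spline check pallet, shut its cover and slide it under the reader

## Robot

A 7-joint arm with a two-finger parallel gripper is mounted at the origin on the work surface. World frame = base frame: x ahead of the robot, y to its left, z up, the work surface at z = 0. Lengths are in mm, angles in rad, forces in N, time in s.
With the tool pointing down it reaches from about 400 to 875 mm from the base axis. Payload 4.4 kg.
Tool frame: the origin (TCP) lies midway between the tips of the shut fingers; the grasp point (between the pads) lies 19 mm behind it; z points along the fingers, y is the line along which they close (so a half turn about z gives the same grasp; the last joint's range is limited). The gripper opens to 85 mm and grips with 20 to 120 N. Pads are 22 mm wide; open, the fingers measure 114 mm over their backs; the gripper's body (76 mm by 85 mm) begins 54 mm behind the grasp point. The pads swing forward as they close: fully open they stand 13 mm farther back than shut.
Start: joints at [1.117, 0.628, 0.038, 1.517, -0.027, 0.996, -0.02], TCP at [245.827, -601.736, 231.313] pointing down, gripper open.
Joint ranges: [-3.06, 3.06], [-0.37, 2.12], [-1.25, 1.32], [0.18, 2.47], [-1.1, 4.24], [0.23, 1.98], [-2.94, 2.94]. Speed limits (rad/s): [2.57, 2.57, 3.14, 3.14, 3.14, 3.14, 3.14].

## Interface

Orientations are given as [roll, pitch, yaw] about the fixed x, y, z axes, in that order (R = Rz(yaw) Ry(pitch) Rx(roll)).
In Python, from cell import monitor, cams, ctrl gives the robot as it stands.
- The arm moves only by the tool drive_tool, never from a script. Its argument "motion" is a list of rows, each an object with "fingers": the opening, from 0 (shut) to 1 (fully open); "linear": the shift along the tool's x, y, z in m, a list of three; "twist": the turn about the tool's z in rad. In form: [{"fingers": fingers, "linear": [x, y, z], "twist": twist}, ...]. A call has 1 to 5 rows; each row shifts and turns the commanded pose from where the row before left it, along the tool's axes as they then stand; what a row does not reach is not made up. A row lasts 1/12 s, in which the tool goes at most 41.7 mm and 7.16 degrees, less where a joint would pass 70% of its speed; a pose out of reach is approached as far as the arm can. A call with a gripper value outside its range is refused whole. The fingers move at their own pace and stop on an object; the grip force is fixed at half the most. Time passes only in rows, so rows that do not move let the fingers close. It gives the time, the measured TCP pose, the force, the opening and the grip force at its end, in the units of the state.
- monitor.read_state(): the state, without advancing time (a new reading comes with each control period).
- cams.get_image(name): name is "scene" or "top"; returns a dict with "color" (420x560x3 uint8, blue, green, red), "K" (3x3 intrinsics, pixels), "k1" (the pictures are not rectified: a ray, as slopes to the right and down, at radius r is drawn at 1 + k1 r^2 times it, then the intrinsics apply), "R" (3x3) and "t" (3): a world point X has camera coordinates R X + t. Camera axes: x right, y down, z forward; pixel columns grow to the right and rows downward; lengths in mm; the calibration is good to about 2 mm. A picture is of the moment at which its call begins. There is no depth.
- ctrl.finish_job(): hands the job in; it is judged then, once.
The state is a dict: "clock": time; "qpos": joint angles; "qd": joint speeds; "tau": joint torques, N m; "eef_pos": TCP position; "tool_rot": TCP orientation; "force": force on the tool from outside, world axes, zero at the start; "torque": the same for the moment, N m; "width": finger opening in mm; "gripper_force": force on a finger pad.
Only numpy, scipy, OpenCV 4.12 (cv2) and the standard library are available. Lean on these libraries where they do the work, as an engineer would, in place of code of your own. Each camera call takes 0.05 s, during which the arm holds its last target. There are 200 camera calls.

## Task

Check the moulded hubs at the reader: fold the pallet's yellow cover back out of the way and put every white hub on the bench fully down on a splined spindle of its own (hexagon boss up, rocking it about its axis under a light push until the splines mesh). Then fold the cover down flat over the hubs and push the pallet along its lane, under the reader head, until it rests against the end stop. Leave the other things on the bench where they are.

Things in the scene. Friction and masses are not known exactly. Their poses are not given: they have to be found in the camera images.
- hub1: white moulded hub, 60 g, standing on its flange (a hub may be absent). 38 mm high: round flange 54 mm diameter, 10 mm high; above it a hexagon boss, 40 mm across flats, to the top. Splined bore right through: 22 mm between tooth tips, 32 mm across grooves. Origin: centre of the underside, z up; flat normals (and groove middles) lie along x and every 60 degrees from it
- hub2: a second hub like hub1. Play of a bore on a spindle is about 1 mm on each tooth flank: it meshes within about 0.1 rad of the right angle, which repeats every 60 degrees, so a turn of 30 degrees to either side always finds it
- hub3: a third hub like hub1
- hub4: a fourth hub like hub1. An unmeshed hub stands on the ends of a spindle's teeth, 20 mm above the seat; once meshed it slides down freely
- pallet: blue pallet, 0.9 kg with cover, sliding along its lane: plate 100 (x) by 240 (y) by 14 mm, four spindles 58 mm apart along y; at its -y end a tongue with an orange upright push tab (44 mm wide, 10 mm thick, y = -175 to -185 mm, top 56 mm above the underside). Origin: underside centre, between spindles b and c; +y = push direction, +x = towards the hinge. Friction below 12 N
- seat_a (a point): splined steel spindle a (tongue end) on the pallet. Point: on its axis at the seat where a fully home hub's underside rests, 22 mm above the bench; axes as the pallet's. Six teeth, 29 mm outer diameter, 5 mm wide, rise 20 mm from the seat; a plain 19 mm core above them tapers to 15 mm at the top, 32 mm above the seat. The teeth's angle varies and is not reported; stiff bearing (0.25 N m)
- seat_b (a point): splined steel spindle b (second) on the pallet. Point: on its axis at the seat where a fully home hub's underside rests, 22 mm above the bench; axes as the pallet's. Six teeth, 29 mm outer diameter, 5 mm wide, rise 20 mm from the seat; a plain 19 mm core above them tapers to 15 mm at the top, 32 mm above the seat. The teeth's angle varies and is not reported; stiff bearing (0.25 N m)
- seat_c (a point): splined steel spindle c (third) on the pallet. Point: on its axis at the seat where a fully home hub's underside rests, 22 mm above the bench; axes as the pallet's. Six teeth, 29 mm outer diameter, 5 mm wide, rise 20 mm from the seat; a plain 19 mm core above them tapers to 15 mm at the top, 32 mm above the seat. The teeth's angle varies and is not reported; stiff bearing (0.25 N m)
- seat_d (a point): splined steel spindle d (reader end) on the pallet. Point: on its axis at the seat where a fully home hub's underside rests, 22 mm above the bench; axes as the pallet's. Six teeth, 29 mm outer diameter, 5 mm wide, rise 20 mm from the seat; a plain 19 mm core above them tapers to 15 mm at the top, 32 mm above the seat. The teeth's angle varies and is not reported; stiff bearing (0.25 N m)
- cover (a joint): angle of the yellow cover: 0 = flat over the spindles, grows as it folds up and away from the robot, 1.57 upright, stop at 2.3 rad. Stiff hinge (0.15 N m), it stays at any angle. A frame 6 mm thick, 236 mm long, reaching 70 mm from the hinge, with a window over each spindle; shut, it clears seated hubs by 2 mm, and it cannot shut on a hub that is not home
- grab_bar (a point): middle of the cover's dark round grab bar, 10 mm diameter, 110 mm long, parallel to the hinge and 114 mm from it, on the robot's side when shut; 39 mm of free space between it and the frame's edge, so it can be pinched from above at any cover angle. Shut, it lies 65 mm above the bench
- cover_hinge (a point): middle of the cover's hinge axis, 50 mm from the spindle row on the side away from the robot, 65 mm above the bench; the axis runs along the pallet's y
- lane: fixed lane: slideway along y, guides 20 mm high whose lips keep the pallet from lifting, end stop at its +y end; across it a gantry: columns 60 mm deep, inner faces 75 mm from the middle, black reader head 192 (x) by 70 (y) mm with its underside 80 mm and the camera top 162 mm above the bench. Shut pallet: 70 mm high. Origin: on the bench below the head; +y = push direction
- read_point (a point): point on the slideway, 6 mm above the bench, below the middle of the reader head, where the pallet's origin must come; the pallet then touches the end stop. At the start the pallet's origin is 0.22 to 0.25 m short of it
- deburrer: blue-handled deburring tool lying on the bench, 160 mm long; bystander
- tape: roll of brown tape, 96 mm diameter, 48 mm high; bystander
- spray: upright grey spray can, 52 mm diameter, 140 mm high; bystander
- caliper: steel caliper lying flat, 200 mm long; bystander
- setting_block: steel block 50 x 35 x 25 mm; bystander
- magnet_dish: dark round dish, 100 mm diameter, 22 mm high; bystander
Not all that is in view belongs to the job. What is shaped like the hub4 but red is not meant. What is shaped like the hub2 but pink is not meant.

How it is judged (in metres and radians):
On the way, in this order (a step that is already met when the one before it is completed fails the run):
1. every hub fully down on a spindle of its own, the cover still raised (((horizontal distance between hub1 and seat_a below 0.005 m and z of hub1 in the frame of seat_a below 0.004 m and angle between hub1's own z axis and vertical below 0.08 rad) or (horizontal distance between hub1 and seat_b below 0.005 m and z of hub1 in the frame of seat_b below 0.004 m and angle between hub1's own z axis and vertical below 0.08 rad) or (horizontal distance between hub1 and seat_c below 0.005 m and z of hub1 in the frame of seat_c below 0.004 m and angle between hub1's own z axis and vertical below 0.08 rad) or (horizontal distance between hub1 and seat_d below 0.005 m and z of hub1 in the frame of seat_d below 0.004 m and angle between hub1's own z axis and vertical below 0.08 rad)) and ((horizontal distance between hub2 and seat_a below 0.005 m and z of hub2 in the frame of seat_a below 0.004 m and angle between hub2's own z axis and vertical below 0.08 rad) or (horizontal distance between hub2 and seat_b below 0.005 m and z of hub2 in the frame of seat_b below 0.004 m and angle between hub2's own z axis and vertical below 0.08 rad) or (horizontal distance between hub2 and seat_c below 0.005 m and z of hub2 in the frame of seat_c below 0.004 m and angle between hub2's own z axis and vertical below 0.08 rad) or (horizontal distance between hub2 and seat_d below 0.005 m and z of hub2 in the frame of seat_d below 0.004 m and angle between hub2's own z axis and vertical below 0.08 rad)) and ((horizontal distance between hub3 and seat_a below 0.005 m and z of hub3 in the frame of seat_a below 0.004 m and angle between hub3's own z axis and vertical below 0.08 rad) or (horizontal distance between hub3 and seat_b below 0.005 m and z of hub3 in the frame of seat_b below 0.004 m and angle between hub3's own z axis and vertical below 0.08 rad) or (horizontal distance between hub3 and seat_c below 0.005 m and z of hub3 in the frame of seat_c below 0.004 m and angle between hub3's own z axis and vertical below 0.08 rad) or (horizontal distance between hub3 and seat_d below 0.005 m and z of hub3 in the frame of seat_d below 0.004 m and angle between hub3's own z axis and vertical below 0.08 rad)) and ((horizontal distance between hub4 and seat_a below 0.005 m and z of hub4 in the frame of seat_a below 0.004 m and angle between hub4's own z axis and vertical below 0.08 rad) or (horizontal distance between hub4 and seat_b below 0.005 m and z of hub4 in the frame of seat_b below 0.004 m and angle between hub4's own z axis and vertical below 0.08 rad) or (horizontal distance between hub4 and seat_c below 0.005 m and z of hub4 in the frame of seat_c below 0.004 m and angle between hub4's own z axis and vertical below 0.08 rad) or (horizontal distance between hub4 and seat_d below 0.005 m and z of hub4 in the frame of seat_d below 0.004 m and angle between hub4's own z axis and vertical below 0.08 rad)) and value of joint cover above 0.3 rad), for 0.2 s.
2. the cover folded down flat over the seated hubs, the pallet not yet under the reader head (((horizontal distance between hub1 and seat_a below 0.005 m and z of hub1 in the frame of seat_a below 0.004 m and angle between hub1's own z axis and vertical below 0.08 rad) or (horizontal distance between hub1 and seat_b below 0.005 m and z of hub1 in the frame of seat_b below 0.004 m and angle between hub1's own z axis and vertical below 0.08 rad) or (horizontal distance between hub1 and seat_c below 0.005 m and z of hub1 in the frame of seat_c below 0.004 m and angle between hub1's own z axis and vertical below 0.08 rad) or (horizontal distance between hub1 and seat_d below 0.005 m and z of hub1 in the frame of seat_d below 0.004 m and angle between hub1's own z axis and vertical below 0.08 rad)) and ((horizontal distance between hub2 and seat_a below 0.005 m and z of hub2 in the frame of seat_a below 0.004 m and angle between hub2's own z axis and vertical below 0.08 rad) or (horizontal distance between hub2 and seat_b below 0.005 m and z of hub2 in the frame of seat_b below 0.004 m and angle between hub2's own z axis and vertical below 0.08 rad) or (horizontal distance between hub2 and seat_c below 0.005 m and z of hub2 in the frame of seat_c below 0.004 m and angle between hub2's own z axis and vertical below 0.08 rad) or (horizontal distance between hub2 and seat_d below 0.005 m and z of hub2 in the frame of seat_d below 0.004 m and angle between hub2's own z axis and vertical below 0.08 rad)) and ((horizontal distance between hub3 and seat_a below 0.005 m and z of hub3 in the frame of seat_a below 0.004 m and angle between hub3's own z axis and vertical below 0.08 rad) or (horizontal distance between hub3 and seat_b below 0.005 m and z of hub3 in the frame of seat_b below 0.004 m and angle between hub3's own z axis and vertical below 0.08 rad) or (horizontal distance between hub3 and seat_c below 0.005 m and z of hub3 in the frame of seat_c below 0.004 m and angle between hub3's own z axis and vertical below 0.08 rad) or (horizontal distance between hub3 and seat_d below 0.005 m and z of hub3 in the frame of seat_d below 0.004 m and angle between hub3's own z axis and vertical below 0.08 rad)) and ((horizontal distance between hub4 and seat_a below 0.005 m and z of hub4 in the frame of seat_a below 0.004 m and angle between hub4's own z axis and vertical below 0.08 rad) or (horizontal distance between hub4 and seat_b below 0.005 m and z of hub4 in the frame of seat_b below 0.004 m and angle between hub4's own z axis and vertical below 0.08 rad) or (horizontal distance between hub4 and seat_c below 0.005 m and z of hub4 in the frame of seat_c below 0.004 m and angle between hub4's own z axis and vertical below 0.08 rad) or (horizontal distance between hub4 and seat_d below 0.005 m and z of hub4 in the frame of seat_d below 0.004 m and angle between hub4's own z axis and vertical below 0.08 rad)) and value of joint cover below 0.06 rad and horizontal distance between pallet and read_point above 0.15 m), for 0.2 s.
At the end, for the whole second after the job is handed in: every hub that is present stands fully down on a spindle (within 5 mm of its axis, underside within 4 mm of the seat, upright within 0.08 rad), the cover is shut (below 0.06 rad), and the pallet rests under the reader against the end stop (origin within 6 mm of the read point) (((horizontal distance between hub1 and seat_a below 0.005 m and z of hub1 in the frame of seat_a below 0.004 m and angle between hub1's own z axis and vertical below 0.08 rad) or (horizontal distance between hub1 and seat_b below 0.005 m and z of hub1 in the frame of seat_b below 0.004 m and angle between hub1's own z axis and vertical below 0.08 rad) or (horizontal distance between hub1 and seat_c below 0.005 m and z of hub1 in the frame of seat_c below 0.004 m and angle between hub1's own z axis and vertical below 0.08 rad) or (horizontal distance between hub1 and seat_d below 0.005 m and z of hub1 in the frame of seat_d below 0.004 m and angle between hub1's own z axis and vertical below 0.08 rad)) and ((horizontal distance between hub2 and seat_a below 0.005 m and z of hub2 in the frame of seat_a below 0.004 m and angle between hub2's own z axis and vertical below 0.08 rad) or (horizontal distance between hub2 and seat_b below 0.005 m and z of hub2 in the frame of seat_b below 0.004 m and angle between hub2's own z axis and vertical below 0.08 rad) or (horizontal distance between hub2 and seat_c below 0.005 m and z of hub2 in the frame of seat_c below 0.004 m and angle between hub2's own z axis and vertical below 0.08 rad) or (horizontal distance between hub2 and seat_d below 0.005 m and z of hub2 in the frame of seat_d below 0.004 m and angle between hub2's own z axis and vertical below 0.08 rad)) and ((horizontal distance between hub3 and seat_a below 0.005 m and z of hub3 in the frame of seat_a below 0.004 m and angle between hub3's own z axis and vertical below 0.08 rad) or (horizontal distance between hub3 and seat_b below 0.005 m and z of hub3 in the frame of seat_b below 0.004 m and angle between hub3's own z axis and vertical below 0.08 rad) or (horizontal distance between hub3 and seat_c below 0.005 m and z of hub3 in the frame of seat_c below 0.004 m and angle between hub3's own z axis and vertical below 0.08 rad) or (horizontal distance between hub3 and seat_d below 0.005 m and z of hub3 in the frame of seat_d below 0.004 m and angle between hub3's own z axis and vertical below 0.08 rad)) and ((horizontal distance between hub4 and seat_a below 0.005 m and z of hub4 in the frame of seat_a below 0.004 m and angle between hub4's own z axis and vertical below 0.08 rad) or (horizontal distance between hub4 and seat_b below 0.005 m and z of hub4 in the frame of seat_b below 0.004 m and angle between hub4's own z axis and vertical below 0.08 rad) or (horizontal distance between hub4 and seat_c below 0.005 m and z of hub4 in the frame of seat_c below 0.004 m and angle between hub4's own z axis and vertical below 0.08 rad) or (horizontal distance between hub4 and seat_d below 0.005 m and z of hub4 in the frame of seat_d below 0.004 m and angle between hub4's own z axis and vertical below 0.08 rad)) and value of joint cover below 0.06 rad and horizontal distance between pallet and read_point below 0.006 m and angle between pallet's own z axis and vertical below 0.04 rad and linear speed of pallet below 0.02 m/s); the robot touches nothing.
It fails at once if a bystander (tool, tape, can, caliper, block or dish) is moved more than 4 cm (distance of any of deburrer, tape, spray, caliper, setting_block, magnet_dish from where it was at the start of the episode above 0.04 m).
Of hub1, hub2, hub3, hub4 only 3 to 4 are there at a start; the rules pass over those that are not, and their reading is None.
At some moment in a run one of hub1, hub2, hub3, hub4 may be knocked a few centimetres aside while the robot is not near it.
It also fails if it takes over 210 s, if anything falls off the work surface, if the arm or the gripper's body presses on something with over 40 N, if the wrist force passes 120 N, or if a joint passes its speed limit or range.

## Working session

There is one attempt and no reset: what is moved stays moved. The work goes in short steps, Python scripts to look and compute and a tool call to move; the robot and the scene stay as the last step left them, time stands still between calls to the robot, and variables do not carry over. Pictures are saved under pics/ and viewed, at most 14 in all, crops included, and the job is handed in when it is done.

Besides the shell and the picture viewer there is one more tool, called after "Emit:" in YAML: its name, and indented under it one key for each argument. drive_tool: Moves the arm, as the interface text tells. Its arguments: {"type":"object","properties":{"motion":{"type":"array"}},"required":["motion"]}

```bash
ls; mkdir -p pics
cat > h.py <<'E'
import numpy as np, cv2
from cell import monitor, cams, ctrl
def grab(n,save=None):
    d=cams.get_image(n)
    d={k:(np.array(v) if k!='k1' else v) for k,v in d.items()}
    if save: cv2.imwrite('pics/'+save,d['color'])
    return d
def ray(d,uv):
    uv=np.array(uv,float).reshape(-1,1,2)
    n=cv2.undistortPoints(uv,d['K'].astype(float),np.array([d['k1'],0,0,0],float)).reshape(-1,2)
    r=np.c_[n,np.ones(len(n))]@d['R']
    return -d['R'].T@d['t'].ravel(),r/np.linalg.norm(r,axis=1,keepdims=True)
def onplane(d,uv,z):
    c,r=ray(d,uv); return c+r*((z-c[2])/r[:,2])[:,None]
def tri(d1,u1,d2,u2):
    c1,r1=ray(d1,u1);c2,r2=ray(d2,u2);out=[]
    for a,b in zip(r1,r2):
        s=np.linalg.lstsq(np.c_[a,-b],c2-c1,rcond=None)[0]
        p,q=c1+s[0]*a,c2+s[1]*b; out.append(np.r_[(p+q)/2,np.linalg.norm(p-q)])
    return np.array(out)
def proj(d,X):
    p=cv2.projectPoints(np.array(X,float).reshape(-1,1,3),cv2.Rodrigues(d['R'].astype(float))[0],d['t'].astype(float).ravel(),d['K'].astype(float),np.array([d['k1'],0,0,0],float))[0]
    return p.reshape(-1,2)
E
python3 - <<'E'
from h import *
np.set_printoptions(precision=2,suppress=True)
for n in ('scene','top'):
    d=grab(n,n+'0.png'); print(n,-d['R'].T@d['t'].ravel(),d['R'],d['K'][0],d['k1'])
print(monitor.read_state())
E
```

```text
pics
scene [ 900.44 -382.82 1032.64] [[ 0.71  0.7   0.01]
 [ 0.6  -0.61 -0.52]
 [-0.35  0.38 -0.86]] [394.49   0.   276.37] -0.09784707393525147
top [ 420.98   22.14 1240.41] [[ 0.02 -1.   -0.  ]
 [-1.   -0.02 -0.06]
 [ 0.06  0.01 -1.  ]] [442.69   0.   277.6 ] -0.13190464949119768
{'clock': 0.1, 'qpos': array([ 1.12,  0.63,  0.04,  1.52, -0.03,  1.  , -0.02]), 'qd': array([ 0., -0.,  0., -0.,  0.,  0.,  0.]), 'tau': array([  0.  , -56.45,   1.23, -19.4 ,   0.01,   0.01,  -0.  ]), 'eef_pos': array([ 245.61, -601.21,  230.49]), 'tool_rot': array([-3.14,  0.  ,  0.39]), 'force': array([-1.34,  0.31, -0.76]), 'torque': array([-0.04,  0.04, -0.02]), 'gripper_force': 0.0, 'width': 85.38276742389785}
```

View pics/scene0.png

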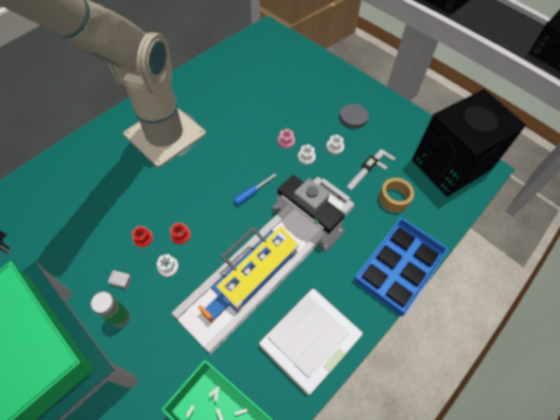

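View pics/top0.png

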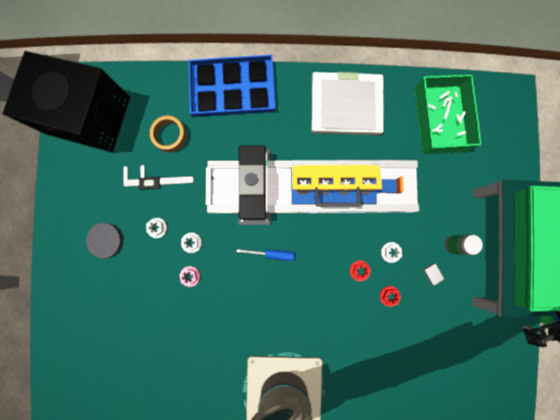

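Top view: white hubs at about (156,228), (191,243) and (392,252). Shaped alike but coloured: red at (361,271) and (391,297), pink at (190,277). Only the white ones fit the task, so I count three. The cover is shut at (337,180), its bar is at (340,200), and the orange tab is at (400,185). Next comes an enlarged crop to confirm, plus measurements.

```bash
cat > m.py <<'E'
from h import *
np.set_printoptions(precision=1,suppress=True)
def blobs(d,lo,hi,amin,amax):
    hsv=cv2.cvtColor(d['color'],cv2.COLOR_BGR2HSV)
    m=cv2.inRange(hsv,np.array(lo),np.array(hi))
    c,_=cv2.findContours(m,cv2.RETR_EXTERNAL,cv2.CHAIN_APPROX_NONE)
    out=[]
    for k in c:
        a=cv2.contourArea(k)
        if amin<a<amax:
            M=cv2.moments(k); out.append((M['m10']/M['m00'],M['m01']/M['m00'],a,cv2.minAreaRect(k)))
    return out
E
python3 - <<'E'
from m import *
ds={n:grab(n) for n in('scene','top')}
for n,d in ds.items():
    print(n)
    for nm,lo,hi,a,b in (('white',(0,0,140),(179,60,255),60,900),('yellow',(20,120,120),(35,255,255),200,9000),('orange',(5,150,120),(16,255,255),15,900),('blue',(100,140,60),(125,255,255),60,5000)):
        for x in blobs(d,lo,hi,a,b): print(nm,np.array(x[:3]),np.array(x[3][0]),np.array(x[3][1]),round(x[3][2],1))
t=ds['top']['color'];s=ds['scene']['color']
r=lambda i,x,y,w,h,f:cv2.resize(i[y:y+h,x:x+w],None,fx=f,fy=f,interpolation=cv2.INTER_CUBIC)
A=np.hstack([r(t,140,210,66,80,4),r(t,345,235,66,80,4),r(s,270,115,66,80,4)])
B=r(t,285,155,132,66,6)
A=cv2.resize(A,(792,320)); B=cv2.resize(B,(560,280)); C=cv2.resize(s[210:325,195:305],(232,280),interpolation=cv2.INTER_CUBIC)
cv2.imwrite('pics/crop.png',np.vstack([A,np.hstack([B,C])]))
E
```

```text
scene
white [470.3 391.4 146. ] [472.6 391.3] [13.7 42.3] 31.6
white [531.9 370.4 522. ] [533.  368.5] [29.  51.6] 45.0
white [101.2 301.6 342. ] [101.  301.5] [19.1 23.3] 45.0
white [118.3 277.7 216.5] [118.3 277.7] [19.1 13.7] 15.9
white [166.9 265.  359. ] [166.9 264.7] [22.1 21.5] 71.6
white [244.2 249.  253.5] [244.4 249. ] [ 8.3 37.5] 46.7
white [278.6 238.5  81. ] [278.5 239. ] [ 7.8 12. ] 45.0
white [356.8 178.7 139.5] [357.  178.5] [ 6.7 24.8] 42.0
white [383.  154.1  85.5] [384.7 153.8] [19.3  9.3] 3.8
white [306.6 154.  255. ] [306.5 153.5] [19. 17.] 90.0
white [335.3 143.8 248. ] [335.7 143.6] [17.9 18.3] 26.6
white [537.5 139.3 234. ] [537.7 139.5] [35.6  7.8] 32.7
white [133.2  78.5  90. ] [133.4  78.5] [18.4  6.5] 14.0
white [446.8  83.9 380.5] [446.1  85.5] [49.7 12.5] 31.0
white [144.5  45.2 228.5] [144.5  46. ] [11.6 34.4] 26.6
white [375.6  41.7 280.5] [375.6  41.7] [47.7  7.1] 29.4
white [381.7  19.  615.5] [381.3  18.9] [50.  14.3] 28.6
white [538.9   6.9 555. ] [533.5  10. ] [20. 51.] 90.0
white [485.2  41.7 809. ] [482.5  40.3] [178.1   6.8] 28.8
white [96.6  6
[... 465 characters left out ...]
. ] [391. 252.] [20. 20.] 90.0
white [472.7 244.4 279.5] [472.8 244.3] [18.4 19.1] 45.0
white [190.7 242.3 311. ] [190.5 242. ] [20. 19.] 90.0
white [155.9 227.5 308.5] [156. 228.] [20. 20.] 90.0
white [176.1 179.8 203. ] [176.5 179.9] [ 7.2 33.2] 87.1
white [128.5 178.8 144. ] [130.5 176. ] [20. 15.] 90.0
yellow [ 336.1  177.  2044. ] [336.5 177. ] [24. 89.] 90.0
orange [399.2 185.5  57. ] [399.5 184.5] [15.  5.] 90.0
blue [280.  254.8 230.5] [279.5 254.7] [29.6  9.4] 5.7
blue [338.1 197.4 326. ] [337.5 196.5] [11. 37.] 90.0
blue [303.1 197.8 220.5] [303.  196.5] [13. 22.] 90.0
blue [379.7 191.3 265. ] [378.  191.5] [15.7 39.9] 62.2
blue [ 231.2   85.6 4731. ] [230.9  85.5] [56.8 86.9] 86.5
```

View pics/crop.png

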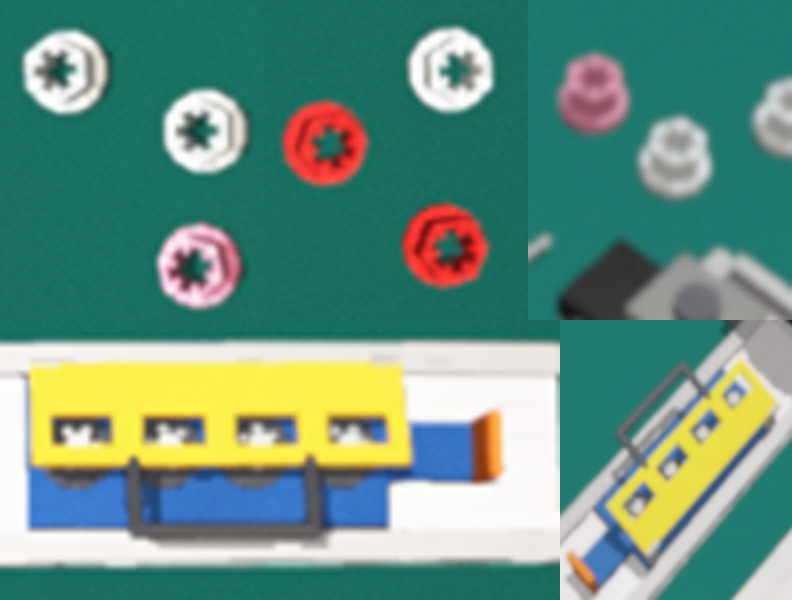

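The crop confirms three white hubs: top-view (156,228), (191,243) and (391,252). The red and pink ones are excluded. The cover is shut, with its bar corners near (317,205) and (360,205) in the top view and (224,257) and (254,229) in the scene view. Now I'll triangulate.

Run:
```python
from m import *
s=grab('scene');t=grab('top')
hs=[(335.3,143.8),(306.6,154),(166.9,265)];ht=[(155.9,227.5),(190.7,242.3),(391.1,252)]
print('hubs',tri(s,hs,t,ht)); print(onplane(t,ht,14),onplane(s,hs,14))
print('bar',tri(s,[(223.9,257.2),(253.8,229.3)],t,[(360.5,205.2),(316.8,205.2)]))
ys=cv2.boxPoints(blobs(s,(20,120,120),(35,255,255),500,9000)[0][3]);yt=cv2.boxPoints(blobs(t,(20,120,120),(35,255,255),500,9000)[0][3])
print(ys,yt)
# order by nearest: match corners by projecting top corners at z=65
P=onplane(t,yt,65);pp=proj(s,P)
idx=[np.argmin(np.linalg.norm(ys-p,axis=1)) for p in pp]
print('yel',tri(s,ys[idx],t,yt),P)
print('orange',tri(s,[(205.6,313.7)],t,[(399.2,185.5)]))
# white hub sub-pixel: bore dark blob in top
hsv=cv2.cvtColor(t['color'],cv2.COLOR_BGR2HSV)
for u,v in ht:
    x,y=int(u),int(v); m=((hsv[y-5:y+6,x-5:x+6,2]<150)).astype(np.uint8); ii=np.argwhere(m); print('bore',ii.mean(0)[::-1]+[x-5,y-5],m.sum(), onplane(t,[ii.mean(0)[::-1]+[x-5,y-5]],38))
# lane edges in top
c=t['color'].astype(int); 
w=(c.min(2)>140)
for col in (275,285,395,410):
    rows=np.where(w[150:225,col])[0]+150; print(col,rows.min(),rows.max(),onplane(t,[(col,rows.min()-.5),(col,rows.max()+.5)],20))
```

```text
hubs [[ 452.5  369.8   17.4    1.1]
 [ 413.9  269.7   17.2    0.8]
 [ 399.6 -289.7   11.5    1.5]]
[[ 452.2  370.3   14. ]
 [ 413.6  270.    14. ]
 [ 400.  -288.4   14. ]] [[ 451.3  372.8   14. ]
 [ 412.6  272.1   14. ]
 [ 400.3 -290.5   14. ]]
bar [[ 524.1 -182.7   94.3    8.1]
 [ 520.4  -70.1   91.9    4.7]]
[[216.5 286.3]
 [278.7 225.4]
 [297.6 244.6]
 [235.3 305.6]] [[292. 165.]
 [381. 165.]
 [381. 189.]
 [292. 189.]]
yel [[ 628.    -6.2   61.2    1.4]
 [ 634.1 -243.    72.6    3.3]
 [ 567.3 -242.9   80.1    0. ]
 [ 559.4   -8.    84.1    3.9]] [[ 627.8   -5.6   65. ]
 [ 634.5 -246.1   65. ]
 [ 569.2 -246.4   65. ]
 [ 563.    -7.    65. ]]
orange [[ 585.1 -304.7   30.9    1.5]]
bore [153.5 227.2] 47 [[452.3 370.2  38. ]]
bore [188.8 242.2] 51 [[413.8 270.3  38. ]]
bore [393.4 252.1] 45 [[ 400.2 -288.8   38. ]]
275 161 212 [[647.3  41.   20. ]
 [502.   37.4  20. ]]
285 160 212 [[650.8  13.2  20. ]
 [502.6   9.8  20. ]]
395 160 211 [[ 659.6 -296.2   20. ]
 [ 512.9 -296.7   20. ]]
410 160 211 [[ 661.  -339.4   20. ]
 [ 514.  -339.4   20. ]]
```

Emit:
drive_tool:
  motion:
    - {"fingers":1,"linear":[0,0,0],"twist":-0.121}
    - {"fingers":1,"linear":[0,0,0],"twist":-0.121}
    - {"fingers":1,"linear":[0,0,0],"twist":-0.121}
    - {"fingers":1,"linear":[0,0,0],"twist":-0.121}
    - {"fingers":1,"linear":[0,0,0],"twist":-0.121}

```text
clock: 0.72
eef_pos: [245.8, -601.7, 231.2]
tool_rot: [-3.141, -0.0, 0.999]
force: [0.2, 1.3, -0.1]
width: 85.6
gripper_force: 0.0
```

Emit:
drive_tool:
  motion:
    - {"fingers":1,"linear":[0,0,0],"twist":-0.121}
    - {"fingers":1,"linear":[0,0,0],"twist":-0.121}
    - {"fingers":1,"linear":[0,0,0],"twist":-0.121}
    - {"fingers":1,"linear":[0,0,0],"twist":-0.121}
    - {"fingers":1,"linear":[0,0,0],"twist":-0.121}

```text
clock: 1.13
eef_pos: [245.7, -601.7, 231.3]
tool_rot: [-3.141, -0.0, 1.604]
force: [-0.6, -0.3, 0.7]
width: 85.2
gripper_force: 0.0
```

```bash
cat > go.py <<'E'
import sys; from h import *
from scipy.spatial.transform import Rotation as Ro
np.set_printoptions(precision=4,suppress=True)
s=monitor.read_state(); R=Ro.from_euler('xyz',s['tool_rot']).as_matrix()
print('clk',s['clock'],'tcp',s['eef_pos'],'rpy',s['tool_rot'],'F',s['force'],'w',s['width'],'q',s['qpos'])
p=s['eef_pos'].copy()
for a in sys.argv[1:]:
    g=np.array([float(v) for v in a.split(',')]); d=R.T@(g-p)/1000; print(a,'lin',d,'rows',np.ceil(np.linalg.norm(d)/.0415)); p=g
E
python3 go.py 522,-126,200 522,-126,75
```

```text
clk 1.1333 tcp [ 245.6638 -601.7331  231.2516] rpy [-3.1415 -0.0001  1.6035] F [-0.6057 -0.3357  0.7289] w 85.20559845126975 q [ 1.3104  0.6414 -0.2921  1.511   0.2038  1.0193  0.9988]
522,-126,200 lin [0.4664 0.2918 0.0312] rows 14.0
522,-126,75 lin [-0.     0.     0.125] rows 4.0
```

Emit:
drive_tool:
  motion:
    - {"fingers":0.45,"linear":[0.0333,0.0208,0.0022],"twist":0}
    - {"fingers":0.45,"linear":[0.0333,0.0208,0.0022],"twist":0}
    - {"fingers":0.45,"linear":[0.0333,0.0208,0.0022],"twist":0}
    - {"fingers":0.45,"linear":[0.0333,0.0208,0.0022],"twist":0}
    - {"fingers":0.45,"linear":[0.0333,0.0208,0.0022],"twist":0}

```text
clock: 1.55
eef_pos: [345.8, -431.0, 220.3]
tool_rot: [3.141, 0.0, 1.597]
force: [0.7, 0.3, -0.6]
width: 38.5
gripper_force: 0.0
```

Emit:
drive_tool:
  motion:
    - {"fingers":0.45,"linear":[0.0333,0.0208,0.0022],"twist":0}
    - {"fingers":0.45,"linear":[0.0333,0.0208,0.0022],"twist":0}
    - {"fingers":0.45,"linear":[0.0333,0.0208,0.0022],"twist":0}
    - {"fingers":0.45,"linear":[0.0333,0.0208,0.0022],"twist":0}
    - {"fingers":0.45,"linear":[0.0333,0.0208,0.0022],"twist":0}

```text
clock: 1.97
eef_pos: [445.4, -261.7, 209.4]
tool_rot: [3.141, 0.0, 1.597]
force: [0.9, -0.6, 0.3]
width: 38.5
gripper_force: 0.0
```

Emit:
drive_tool:
  motion:
    - {"fingers":0.45,"linear":[0.0333,0.0208,0.0022],"twist":0}
    - {"fingers":0.45,"linear":[0.0333,0.0208,0.0022],"twist":0}
    - {"fingers":0.45,"linear":[0.0333,0.0208,0.0022],"twist":0}
    - {"fingers":0.45,"linear":[0.0333,0.0208,0.0022],"twist":0}
    - {"fingers":0.45,"linear":[0,0,0],"twist":0}

```text
clock: 2.38
eef_pos: [529.0, -117.8, 200.8]
tool_rot: [3.137, -0.006, 1.61]
force: [0.4, 1.4, -0.0]
width: 38.4
gripper_force: 0.0
```

```bash
python3 - <<'E'
from m import *
s=grab('scene');t=grab('top')
A=cv2.resize(s[ 'color'][190:320,160:320],(640,520),interpolation=cv2.INTER_CUBIC)
cv2.imwrite('pics/bar.png',A)
E
python3 go.py 522,-126,120 522,-126,76
```

```text
clk 2.4833 tcp [ 525.0786 -125.704   200.4317] rpy [ 3.1415 -0.0005  1.6023] F [ 0.1508 -1.8736  0.0426] w 38.93142813202678 q [ 0.3898  0.5238 -0.3055  1.8544  0.2116  0.7949  0.0054]
522,-126,120 lin [-0.0002 -0.0031  0.0804] rows 2.0
522,-126,76 lin [-0.    -0.     0.044] rows 2.0
```

View pics/bar.png

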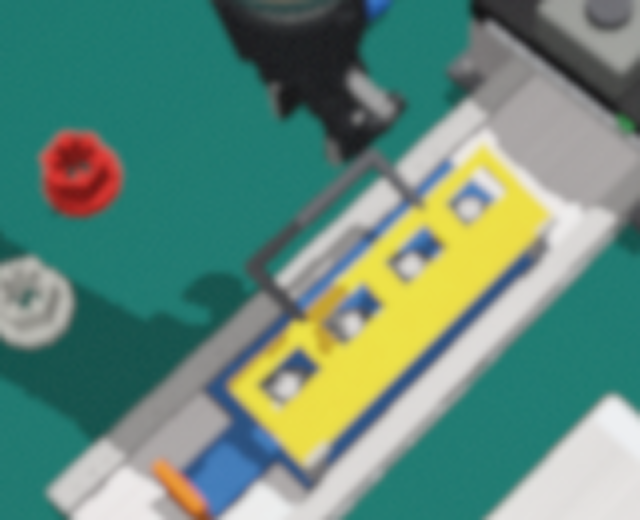

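The bar is where I measured it: its corners in the crop map to scene pixels (224,257) and (253,229), under the gripper. Now I descend and pinch.

Emit:
drive_tool:
  motion:
    - {"fingers":0.45,"linear":[0,-0.001,0.031],"twist":0}
    - {"fingers":0.45,"linear":[0,-0.001,0.031],"twist":0}
    - {"fingers":0.45,"linear":[0,-0.001,0.031],"twist":0}
    - {"fingers":0.45,"linear":[0,0,0.031],"twist":0}
    - {"fingers":0.45,"linear":[0,0,0],"twist":0}

```text
clock: 2.9
eef_pos: [516.4, -129.5, 71.8]
tool_rot: [-3.131, -0.001, 1.595]
force: [0.2, -0.7, -0.0]
width: 38.4
gripper_force: 0.0
```

Emit:
drive_tool:
  motion:
    - {"fingers":0,"linear":[0,0,0],"twist":0}
    - {"fingers":0,"linear":[0,0,0],"twist":0}
    - {"fingers":0,"linear":[0,0,0],"twist":0}
    - {"fingers":0,"linear":[0,0,0],"twist":0}
    - {"fingers":0,"linear":[0,0,0],"twist":0}

```text
clock: 3.32
eef_pos: [523.1, -128.9, 78.3]
tool_rot: [3.137, 0.002, 1.597]
force: [3.2, -2.6, 0.3]
width: 8.1
gripper_force: 58.6
```

```bash
python3 go.py
python3 - <<'E'
import numpy as np
np.set_printoptions(precision=4,suppress=True)
# hinge rel: bar arc r=114 about hinge (631?,65); increments in tool (y=+x, z=-down)
a=np.linspace(.25,2.05,21); x=-114*np.cos(a); z=114*np.sin(a)
print(np.c_[a[1:],np.diff(x),-np.diff(z)])
E
```

```text
clk 3.3167 tcp [ 523.0837 -128.9213   78.2859] rpy [3.1373 0.0015 1.5971] F [ 3.1746 -2.5667  0.2626] w 8.118435768674386 q [ 0.3379  0.702  -0.2259  1.9563  0.3018  0.5109 -0.074 ]
[[ 0.34    2.982  -9.8135]
 [ 0.43    3.8519 -9.5057]
 [ 0.52    4.6907 -9.1211]
 [ 0.61    5.4915 -8.6626]
 [ 0.7     6.2479 -8.1339]
 [ 0.79    6.9536 -7.5395]
 [ 0.88    7.6031 -6.884 ]
 [ 0.97    8.1911 -6.1727]
 [ 1.06    8.7127 -5.4116]
 [ 1.15    9.1638 -4.6066]
 [ 1.24    9.5408 -3.7643]
 [ 1.33    9.8405 -2.8915]
 [ 1.42   10.0606 -1.9954]
 [ 1.51   10.1992 -1.0831]
 [ 1.6    10.2553 -0.162 ]
 [ 1.69   10.2283  0.7604]
 [ 1.78   10.1186  1.6766]
 [ 1.87    9.9269  2.5793]
 [ 1.96    9.6549  3.461 ]
 [ 2.05    9.3048  4.3148]]
```

Emit:
drive_tool:
  motion:
    - {"fingers":0,"linear":[0,0.003,-0.0098],"twist":0}
    - {"fingers":0,"linear":[0,0.0039,-0.0095],"twist":0}
    - {"fingers":0,"linear":[0,0.0047,-0.0091],"twist":0}
    - {"fingers":0,"linear":[0,0.0055,-0.0087],"twist":0}
    - {"fingers":0,"linear":[0,0.0062,-0.0081],"twist":0}

```text
clock: 3.73
eef_pos: [544.6, -128.0, 122.3]
tool_rot: [-3.142, 0.001, 1.597]
force: [3.6, -2.5, -12.8]
width: 7.6
gripper_force: 58.0
```

Emit:
drive_tool:
  motion:
    - {"fingers":0,"linear":[0,0.007,-0.0075],"twist":0}
    - {"fingers":0,"linear":[0,0.0076,-0.0069],"twist":0}
    - {"fingers":0,"linear":[0,0.0082,-0.0062],"twist":0}
    - {"fingers":0,"linear":[0,0.0087,-0.0054],"twist":0}
    - {"fingers":0,"linear":[0,0.0092,-0.0046],"twist":0}

```text
clock: 4.15
eef_pos: [582.9, -126.5, 151.9]
tool_rot: [-3.136, -0.0, 1.597]
force: [-1.9, -0.2, -8.6]
width: 7.5
gripper_force: 58.2
```

```bash
python3 go.py
```

```text
clk 4.15 tcp [ 582.9366 -126.4519  151.8805] rpy [-3.1362 -0.0001  1.5975] F [-1.8671 -0.1721 -8.599 ] w 7.502076028442516 q [ 0.3404  0.6611 -0.2783  1.7394  0.2431  0.7803 -0.0301]
```

Emit:
drive_tool:
  motion:
    - {"fingers":0,"linear":[0,0.0095,-0.0038],"twist":0}
    - {"fingers":0,"linear":[0,0.0098,-0.0029],"twist":0}
    - {"fingers":0,"linear":[0,0.01,-0.002],"twist":0}
    - {"fingers":0,"linear":[0,0.0102,-0.0011],"twist":0}
    - {"fingers":0,"linear":[0,0.0103,-0.0002],"twist":0}

```text
clock: 4.57
eef_pos: [632.6, -124.9, 162.8]
tool_rot: [-3.136, 0.0, 1.598]
force: [-4.3, -0.1, 3.5]
width: 7.6
gripper_force: 60.7
```

Emit:
drive_tool:
  motion:
    - {"fingers":0,"linear":[0,0.0102,0.0008],"twist":0}
    - {"fingers":0,"linear":[0,0.0101,0.0017],"twist":0}
    - {"fingers":0,"linear":[0,0.0099,0.0026],"twist":0}
    - {"fingers":0,"linear":[0,0.0097,0.0035],"twist":0}
    - {"fingers":0,"linear":[0,0.0093,0.0043],"twist":0}

```text
clock: 4.98
eef_pos: [683.5, -123.4, 150.8]
tool_rot: [-3.14, 0.0, 1.598]
force: [-2.7, 0.4, 5.8]
width: 8.0
gripper_force: 62.0
```

Emit:
drive_tool:
  motion:
    - {"fingers":0,"linear":[0,0,0],"twist":0}
    - {"fingers":0,"linear":[0,0,0],"twist":0}
    - {"fingers":0.45,"linear":[0,0,0],"twist":0}
    - {"fingers":0.45,"linear":[0,0,0],"twist":0}
    - {"fingers":0.45,"linear":[0,0,0],"twist":0}

```text
clock: 5.4
eef_pos: [683.8, -123.5, 149.5]
tool_rot: [-3.141, -0.0, 1.598]
force: [-0.3, -0.7, 0.6]
width: 38.2
gripper_force: 0.0
```

Emit:
drive_tool:
  motion:
    - {"fingers":0.45,"linear":[0,0,-0.02],"twist":0}
    - {"fingers":0.45,"linear":[0,0,-0.03],"twist":0}
    - {"fingers":0.45,"linear":[0,-0.02,-0.03],"twist":0}
    - {"fingers":0.9,"linear":[-0.02,-0.03,0],"twist":0}
    - {"fingers":0.9,"linear":[-0.02,-0.03,0],"twist":0}

```text
clock: 5.82
eef_pos: [606.2, -164.0, 231.6]
tool_rot: [3.137, -0.0, 1.602]
force: [-0.6, -0.6, -1.2]
width: 61.5
gripper_force: 0.0
```

```bash
python3 go.py 400,-289,200 400,-289,70
```

```text
clk 5.8167 tcp [ 606.2311 -164.0001  231.5556] rpy [ 3.1368 -0.0001  1.6017] F [-0.642  -0.5599 -1.2235] w 61.487818413617894 q [ 0.4041  0.6071 -0.3033  1.5808  0.2054  0.9805  0.0687]
400,-289,200 lin [-0.1186 -0.2101  0.0305] rows 6.0
400,-289,70 lin [-0.     -0.0006  0.13  ] rows 4.0
```

Emit:
drive_tool:
  motion:
    - {"fingers":0.9,"linear":[-0.02,-0.035,0.005],"twist":0}
    - {"fingers":0.9,"linear":[-0.02,-0.035,0.005],"twist":0}
    - {"fingers":0.9,"linear":[-0.02,-0.035,0.005],"twist":0}
    - {"fingers":0.9,"linear":[-0.02,-0.035,0.005],"twist":0}
    - {"fingers":0.9,"linear":[-0.02,-0.035,0.005],"twist":0}

```text
clock: 6.23
eef_pos: [431.0, -270.9, 204.4]
tool_rot: [3.142, 0.0, 1.598]
force: [-0.5, -1.1, -0.3]
width: 76.8
gripper_force: 0.0
```

Emit:
drive_tool:
  motion:
    - {"fingers":0.9,"linear":[-0.0186,-0.035,0.005],"twist":0}
    - {"fingers":0.9,"linear":[0,0,0],"twist":0}
    - {"fingers":0.9,"linear":[0,0,0],"twist":0}

```text
clock: 6.48
eef_pos: [395.9, -291.4, 199.3]
tool_rot: [-3.14, 0.0, 1.592]
force: [0.1, -0.1, 0.6]
width: 76.9
gripper_force: 0.0
```

```bash
python3 - <<'E'
from m import *
s=grab('scene');t=grab('top')
A=cv2.resize(s['color'][205:335,175:315],(560,520),interpolation=cv2.INTER_CUBIC)
B=cv2.resize(t['color'][150:220,285:425],(560,280),interpolation=cv2.INTER_CUBIC)
cv2.imwrite('pics/openS.png',A);cv2.imwrite('pics/openT.png',B)
np.savez('open.npz',s=s['color'],t=t['color'])
E
python3 go.py 400,-289,60 400,-289,15
```

```text
clk 6.5833 tcp [ 399.5415 -289.5905  199.7629] rpy [3.1401 0.0001 1.5981] F [0.648  0.2667 0.4388] w 76.6922060046638 q [ 0.7905  0.464  -0.3099  1.9758  0.205   0.7303  0.3854]
400,-289,60 lin [0.0006 0.0003 0.1398] rows 4.0
400,-289,15 lin [ 0.     -0.0001  0.045 ] rows 2.0
```

View pics/openS.png

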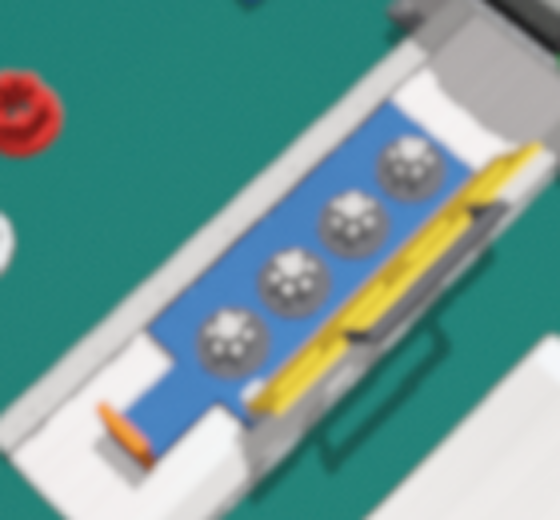

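View pics/openT.png

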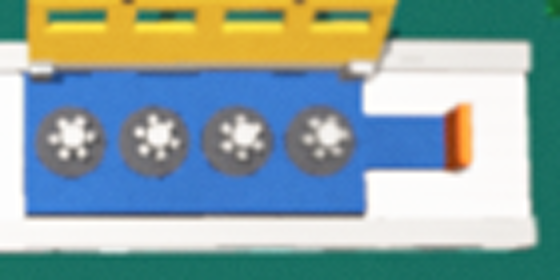

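Cover is fully back; four bare spindles are visible, at top-crop (72,140), (155,140), (238,140) and (321,140), with the tab at (458,137). Next I'll measure the seats from the disc outlines in both views.

Run:
```python
from m import *
s=grab('scene');t=grab('top')
def discs(d,roi):
    x,y,w,h=roi; im=cv2.resize(d['color'][y:y+h,x:x+w],None,fx=4,fy=4,interpolation=cv2.INTER_CUBIC)
    hsv=cv2.cvtColor(im,cv2.COLOR_BGR2HSV)
    m=cv2.inRange(hsv,np.array([95,110,60]),np.array([125,255,255]))
    c,hier=cv2.findContours(m,cv2.RETR_CCOMP,cv2.CHAIN_APPROX_NONE); o=[]
    for k,hh in zip(c,hier[0]):
        if hh[3]>=0 and cv2.contourArea(k)>1500:
            e=cv2.fitEllipse(k); o.append(((e[0][0]+.5)/4-.5+x,(e[0][1]+.5)/4-.5+y)); print(np.array(e[0]),np.array(e[1]))
    return np.array(o)
T=discs(t,(285,150,140,70));S=discs(s,(175,205,140,130))
T=T[np.argsort(-T[:,0])];S=S[np.argsort(S[:,0])]
print(T,S)
print('top z22',onplane(t,T,22));print('scene z22',onplane(s,S,22))
if len(T)==len(S): print(tri(s,S,t,T))
```

```text
[319.5 140.5] [70.4 71.1]
[236.8 140.8] [70.8 72. ]
[153.5 141.1] [71.2 71.9]
[ 70.1 141.4] [71.4 72. ]
[232.5 342.4] [74.5 77.8]
[294.  282.4] [72.9 75.9]
[353.1 224.2] [71. 74.]
[[364.5 184.7]
 [343.8 184.8]
 [323.  184.9]
 [302.1 185. ]] [[232.8 290.2]
 [248.1 275.2]
 [262.9 260.7]]
top z22 [[ 585.3 -209.6   22. ]
 [ 583.5 -151.7   22. ]
 [ 581.8  -93.8   22. ]
 [ 580.1  -35.9   22. ]]
scene z22 [[ 585.7 -210.9   22. ]
 [ 583.9 -152.9   22. ]
 [ 582.   -94.8   22. ]]
```

Emit:
drive_tool:
  motion:
    - {"fingers":0.9,"linear":[0,0,0.035],"twist":0}
    - {"fingers":0.9,"linear":[0,0,0.035],"twist":0}
    - {"fingers":0.9,"linear":[0,0,0.035],"twist":0}
    - {"fingers":0.9,"linear":[0,0,0.035],"twist":0}
    - {"fingers":0.9,"linear":[0,0,0.03],"twist":0}

```text
clock: 7.1
eef_pos: [399.9, -288.6, 27.5]
tool_rot: [3.141, -0.001, 1.601]
force: [1.0, -0.2, -0.6]
width: 76.9
gripper_force: 0.0
```

Emit:
drive_tool:
  motion:
    - {"fingers":0.9,"linear":[0,0,0.015],"twist":0}
    - {"fingers":0.9,"linear":[0,0,0],"twist":0}
    - {"fingers":0.3,"linear":[0,0,0],"twist":0}
    - {"fingers":0.3,"linear":[0,0,0],"twist":0}
    - {"fingers":0.3,"linear":[0,0,0],"twist":0}

```text
clock: 7.52
eef_pos: [400.2, -290.1, 16.1]
tool_rot: [3.139, 0.001, 1.598]
force: [-1.1, 2.9, 11.7]
width: 43.8
gripper_force: 59.5
```

```bash
python3 go.py
```

```text
clk 7.5167 tcp [ 400.2225 -290.1343   16.1151] rpy [3.1388 0.0015 1.5984] F [-1.1194  2.9058 11.6683] w 43.81520977197645 q [ 0.6665  0.7793 -0.1427  2.0961  0.3613  0.2856  0.2447]
```

Emit:
drive_tool:
  motion:
    - {"fingers":0.75,"linear":[0,0,-0.002],"twist":0}
    - {"fingers":0.75,"linear":[0,0,-0.002],"twist":0}
    - {"fingers":0.75,"linear":[0,0,0],"twist":-0.12}
    - {"fingers":0.75,"linear":[0,0,0],"twist":-0.12}
    - {"fingers":0.75,"linear":[0,0,0],"twist":-0.12}

```text
clock: 7.93
eef_pos: [399.2, -290.5, 19.5]
tool_rot: [3.141, 0.002, 1.963]
force: [-0.3, -1.0, -0.2]
width: 63.8
gripper_force: 0.0
```

Emit:
drive_tool:
  motion:
    - {"fingers":0.75,"linear":[0,0,0],"twist":-0.12}
    - {"fingers":0.75,"linear":[0,0,0],"twist":0}
    - {"fingers":0.3,"linear":[0,0,0],"twist":0}
    - {"fingers":0.3,"linear":[0,0,0],"twist":0}
    - {"fingers":0.3,"linear":[0,0,0],"twist":0}

```text
clock: 8.35
eef_pos: [398.8, -290.3, 19.3]
tool_rot: [-3.141, 0.001, 2.076]
force: [-1.2, 0.0, 8.3]
width: 39.2
gripper_force: 59.3
```

Emit:
drive_tool:
  motion:
    - {"fingers":0.3,"linear":[0,0,0],"twist":0}
    - {"fingers":0.3,"linear":[0,0,0],"twist":0}

```text
clock: 8.52
eef_pos: [398.9, -290.3, 19.3]
tool_rot: [-3.141, 0.001, 2.076]
force: [-0.6, 0.2, 8.4]
width: 39.4
gripper_force: 59.4
```

```bash
python3 go.py
```

```text
clk 8.5167 tcp [ 398.8591 -290.275    19.2803] rpy [-3.1414  0.0013  2.0757] F [-0.6166  0.1868  8.4011] w 39.38966234353132 q [ 0.7357  0.7802 -0.2448  2.0944  0.5601  0.3284  0.5294]
```

Emit:
drive_tool:
  motion:
    - {"fingers":0.75,"linear":[0,0,0],"twist":0}
    - {"fingers":0.75,"linear":[0,0,0],"twist":0}
    - {"fingers":0.75,"linear":[0,0,0],"twist":0.1163}
    - {"fingers":0.75,"linear":[0,0,0],"twist":0.1163}
    - {"fingers":0.75,"linear":[0,0,0],"twist":0.1163}

```text
clock: 8.93
eef_pos: [398.7, -289.9, 18.3]
tool_rot: [3.142, -0.0, 1.722]
force: [-0.2, -0.5, -0.4]
width: 63.7
gripper_force: 0.0
```

Emit:
drive_tool:
  motion:
    - {"fingers":0.75,"linear":[0,0,0],"twist":0.1163}
    - {"fingers":0.75,"linear":[0,0,0],"twist":0.1163}
    - {"fingers":0.75,"linear":[0,0,0],"twist":0.1163}
    - {"fingers":0.75,"linear":[0,0,0],"twist":0.1163}
    - {"fingers":0.75,"linear":[0,0,0],"twist":0.1163}

```text
clock: 9.35
eef_pos: [398.7, -289.8, 18.3]
tool_rot: [-3.142, 0.0, 1.141]
force: [0.7, 0.4, -1.3]
width: 64.2
gripper_force: 0.0
```

Emit:
drive_tool:
  motion:
    - {"fingers":0.75,"linear":[0,0,0],"twist":0.1163}
    - {"fingers":0.75,"linear":[0,0,0],"twist":0}
    - {"fingers":0.3,"linear":[0,0,0],"twist":0}
    - {"fingers":0.3,"linear":[0,0,0],"twist":0}
    - {"fingers":0.3,"linear":[0,0,0],"twist":0}

```text
clock: 9.77
eef_pos: [398.8, -289.9, 18.8]
tool_rot: [3.141, -0.0, 1.033]
force: [-0.4, 1.2, 5.6]
width: 39.0
gripper_force: 60.1
```

Emit:
drive_tool:
  motion:
    - {"fingers":0.3,"linear":[0,0,0],"twist":0}
    - {"fingers":0.3,"linear":[0,0,-0.03],"twist":0}
    - {"fingers":0.3,"linear":[0,0,-0.035],"twist":0}
    - {"fingers":0.3,"linear":[0,0,-0.035],"twist":0}
    - {"fingers":0.3,"linear":[0,0,0],"twist":0}

```text
clock: 10.18
eef_pos: [401.6, -292.0, 123.5]
tool_rot: [3.132, 0.0, 1.032]
force: [0.5, 0.3, 0.0]
width: 39.0
gripper_force: 60.0
```

```bash
cat > hold.py <<'E'
from m import *
# grip state + picture crop around the tool
import sys
s=grab('scene'); st=monitor.read_state(); u=proj(s,[st['eef_pos']])[0].astype(int)
x,y=max(0,u[0]-50),max(0,u[1]-40)
cv2.imwrite('pics/'+sys.argv[1],cv2.resize(s['color'][y:y+80,x:x+100],(500,400),interpolation=cv2.INTER_CUBIC))
E
python3 hold.py g1.png; python3 go.py 585.4,-210.2,118
```

```text
clk 10.2333 tcp [ 400.5926 -291.4162  121.3552] rpy [3.1346 0.0003 1.0319] F [-0.249  -0.2792 -0.361 ] w 38.986494072640966 q [ 0.6344  0.5782 -0.0904  2.0513  0.1018  0.5091 -0.0689]
585.4,-210.2,118 lin [0.1646 0.1169 0.0041] rows 5.0
```

View pics/g1.png

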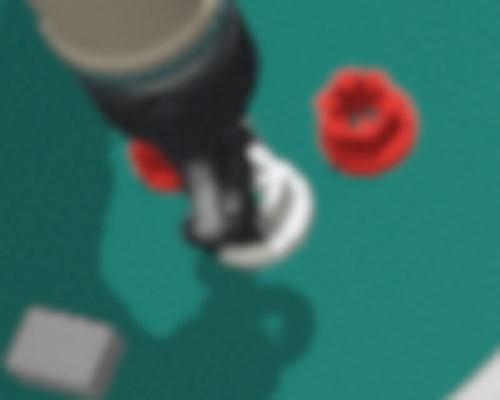

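Emit:
drive_tool:
  motion:
    - {"fingers":0.3,"linear":[0.0329,0.0234,0.0008],"twist":0}
    - {"fingers":0.3,"linear":[0.0329,0.0234,0.0008],"twist":0}
    - {"fingers":0.3,"linear":[0.0329,0.0234,0.0008],"twist":0}
    - {"fingers":0.3,"linear":[0.0329,0.0234,0.0008],"twist":0}
    - {"fingers":0.3,"linear":[0.0329,0.0234,0.0008],"twist":0}

```text
clock: 10.65
eef_pos: [584.2, -207.8, 113.0]
tool_rot: [-3.139, 0.001, 1.032]
force: [-0.9, -0.8, -0.5]
width: 38.9
gripper_force: 59.8
```

Emit:
drive_tool:
  motion:
    - {"fingers":0.3,"linear":[0,0,0.01],"twist":0}
    - {"fingers":0.3,"linear":[0,0,0.01],"twist":0}
    - {"fingers":0.3,"linear":[0,0,0.01],"twist":0}
    - {"fingers":0.3,"linear":[0,0,0],"twist":0}
    - {"fingers":0.3,"linear":[0,0,0],"twist":0}

```text
clock: 11.07
eef_pos: [581.1, -210.0, 83.0]
tool_rot: [-3.138, 0.002, 1.029]
force: [-0.6, -0.7, -0.1]
width: 39.0
gripper_force: 60.0
```

```bash
python3 go.py 585.4,-210.2,80 585.4,-210.2,59.5
```

```text
clk 11.0667 tcp [ 581.1479 -209.9916   83.0191] rpy [-3.1382  0.0017  1.0292] F [-0.553  -0.7349 -0.1122] w 39.023627816327675 q [ 0.3365  0.7687 -0.0584  1.7262  0.0683  0.6524 -0.3016]
585.4,-210.2,80 lin [0.002  0.0038 0.003 ] rows 1.0
585.4,-210.2,59.5 lin [0.     0.0001 0.0205] rows 1.0
```

Emit:
drive_tool:
  motion:
    - {"fingers":0.3,"linear":[0.002,0.0038,0.003],"twist":0}
    - {"fingers":0.3,"linear":[0,0,0],"twist":0}
    - {"fingers":0.3,"linear":[0,0,0],"twist":0}
    - {"fingers":0.3,"linear":[0,0,0],"twist":0}

```text
clock: 11.4
eef_pos: [588.0, -209.5, 81.9]
tool_rot: [3.141, -0.0, 1.031]
force: [0.4, 0.4, -1.0]
width: 38.7
gripper_force: 60.0
```

```bash
python3 go.py 585.4,-210.2,80 585.4,-210.2,59.5
```

```text
clk 11.4 tcp [ 588.0241 -209.4518   81.9045] rpy [ 3.1408 -0.0002  1.0307] F [ 0.3508  0.4013 -0.9663] w 38.67993278492769 q [ 0.3331  0.7755 -0.0591  1.7128  0.068   0.6545 -0.3031]
585.4,-210.2,80 lin [-0.002  -0.0019  0.0019] rows 1.0
585.4,-210.2,59.5 lin [-0.     -0.      0.0205] rows 1.0
```

Emit:
drive_tool:
  motion:
    - {"fingers":0.3,"linear":[-0.002,-0.0019,0.002],"twist":0}
    - {"fingers":0.3,"linear":[0,0,0],"twist":0}
    - {"fingers":0.3,"linear":[0,0,0],"twist":0}
    - {"fingers":0.3,"linear":[0,0,0],"twist":0}
    - {"fingers":0.3,"linear":[0,0,0],"twist":0}

```text
clock: 11.82
eef_pos: [585.3, -209.9, 79.5]
tool_rot: [3.141, -0.0, 1.031]
force: [0.3, 0.5, 0.0]
width: 39.1
gripper_force: 60.0
```

```bash
python3 go.py 585.4,-210.2,80 585.4,-210.2,59.5
```

```text
clk 11.8167 tcp [ 585.2822 -209.8679   79.5139] rpy [ 3.1414 -0.0001  1.0311] F [0.3421 0.4843 0.042 ] w 39.11888700864882 q [ 0.3351  0.7765 -0.0591  1.7205  0.0687  0.6464 -0.3016]
585.4,-210.2,80 lin [-0.0002  0.0003 -0.0005] rows 1.0
585.4,-210.2,59.5 lin [-0.     -0.      0.0205] rows 1.0
```

Good. Lower onto the teeth gently.

Emit:
drive_tool:
  motion:
    - {"fingers":0.3,"linear":[0,0,0.006],"twist":0}
    - {"fingers":0.3,"linear":[0,0,0.006],"twist":0}
    - {"fingers":0.3,"linear":[0,0,0.006],"twist":0}
    - {"fingers":0.3,"linear":[0,0,0.002],"twist":0}
    - {"fingers":0.3,"linear":[0,0,0],"twist":0}

```text
clock: 12.23
eef_pos: [585.7, -209.8, 59.5]
tool_rot: [3.141, -0.0, 1.031]
force: [-0.5, 0.6, 4.7]
width: 38.8
gripper_force: 60.5
```

Emit:
drive_tool:
  motion:
    - {"fingers":0.3,"linear":[0,0,0],"twist":0}

```text
clock: 12.32
eef_pos: [585.7, -209.8, 59.6]
tool_rot: [3.141, -0.0, 1.031]
force: [0.3, 0.3, 5.1]
width: 39.3
gripper_force: 60.5
```

Emit:
drive_tool:
  motion:
    - {"fingers":0.3,"linear":[0,0,0.001],"twist":-0.06}
    - {"fingers":0.3,"linear":[0,0,0],"twist":-0.06}
    - {"fingers":0.3,"linear":[0,0,0],"twist":-0.06}
    - {"fingers":0.3,"linear":[0,0,0],"twist":0}

```text
clock: 12.65
eef_pos: [585.8, -210.2, 58.2]
tool_rot: [3.14, -0.0, 1.212]
force: [1.6, 0.3, -0.1]
width: 38.8
gripper_force: 60.1
```

Emit:
drive_tool:
  motion:
    - {"fingers":0.3,"linear":[0,0,0],"twist":-0.06}
    - {"fingers":0.3,"linear":[0,0,0],"twist":-0.06}
    - {"fingers":0.3,"linear":[0,0,0],"twist":-0.06}
    - {"fingers":0.3,"linear":[0,0,0],"twist":0}

```text
clock: 12.98
eef_pos: [586.4, -210.4, 58.3]
tool_rot: [3.139, -0.0, 1.39]
force: [3.7, -1.8, -1.1]
width: 39.0
gripper_force: 59.7
```

Emit:
drive_tool:
  motion:
    - {"fingers":0.3,"linear":[0,0,0.003],"twist":0.03}
    - {"fingers":0.3,"linear":[0,0,0.003],"twist":0.02}
    - {"fingers":0.3,"linear":[0,0,0.003],"twist":0}
    - {"fingers":0.3,"linear":[0,0,0],"twist":0}

```text
clock: 13.32
eef_pos: [586.6, -210.3, 49.3]
tool_rot: [3.139, 0.0, 1.34]
force: [4.8, -2.1, -0.6]
width: 38.9
gripper_force: 60.2
```

Emit:
drive_tool:
  motion:
    - {"fingers":0.3,"linear":[0,0,0.003],"twist":0}
    - {"fingers":0.3,"linear":[0,0,0.003],"twist":0}
    - {"fingers":0.3,"linear":[0,0,0.003],"twist":0}
    - {"fingers":0.3,"linear":[0,0,0],"twist":0}
    - {"fingers":0.3,"linear":[0,0,0],"twist":0}

```text
clock: 13.73
eef_pos: [586.8, -210.3, 40.8]
tool_rot: [3.138, 0.0, 1.34]
force: [4.8, -1.8, 3.8]
width: 39.1
gripper_force: 60.4
```

Emit:
drive_tool:
  motion:
    - {"fingers":0.6,"linear":[0,0,0],"twist":0}
    - {"fingers":0.6,"linear":[0,0,0],"twist":0}
    - {"fingers":0.6,"linear":[0,0,0],"twist":0}

```text
clock: 13.98
eef_pos: [583.0, -209.1, 39.3]
tool_rot: [-3.137, -0.0, 1.341]
force: [0.4, 1.1, -0.6]
width: 51.0
gripper_force: 0.0
```

Emit:
drive_tool:
  motion:
    - {"fingers":0.6,"linear":[0,0,-0.03],"twist":0}
    - {"fingers":0.6,"linear":[0,0,-0.04],"twist":0}
    - {"fingers":0.6,"linear":[0,0,-0.04],"twist":0}
    - {"fingers":0.6,"linear":[0,0,-0.04],"twist":0}
    - {"fingers":0.9,"linear":[0,0,0],"twist":0}

```text
clock: 14.4
eef_pos: [588.9, -210.8, 198.0]
tool_rot: [3.13, 0.001, 1.341]
force: [1.6, -0.7, -0.1]
width: 61.4
gripper_force: 0.0
```

```bash
python3 go.py 560,60,190 413.8,270,190 413.8,270,20
```

```text
clk 14.4 tcp [ 588.9467 -210.8116  197.9919] rpy [3.1299 0.0009 1.3409] F [ 1.6065 -0.6554 -0.1329] w 61.44620647661043 q [ 0.4065  0.6264 -0.1755  1.6339  0.1336  0.8813 -0.0502]
560,60,190 lin [ 0.2571 -0.09    0.0067] rows 7.0
413.8,270,190 lin [ 0.1712 -0.1902 -0.0024] rows 7.0
413.8,270,20 lin [ 0.0001 -0.002   0.17  ] rows 5.0
```

Emit:
drive_tool:
  motion:
    - {"fingers":0.9,"linear":[0.0329,-0.0215,0],"twist":0}
    - {"fingers":0.9,"linear":[0.0329,-0.0215,0],"twist":0}
    - {"fingers":0.9,"linear":[0.0329,-0.0215,0],"twist":0}
    - {"fingers":0.9,"linear":[0.0329,-0.0215,0],"twist":0}
    - {"fingers":0.9,"linear":[0.0329,-0.0215,0],"twist":0}

```text
clock: 14.82
eef_pos: [515.7, -23.8, 189.7]
tool_rot: [-3.139, 0.001, 1.341]
force: [-0.3, 0.8, 0.1]
width: 77.0
gripper_force: 0.0
```

Emit:
drive_tool:
  motion:
    - {"fingers":0.9,"linear":[0.0329,-0.0215,0],"twist":0}
    - {"fingers":0.9,"linear":[0.0329,-0.0215,0],"twist":0}
    - {"fingers":0.9,"linear":[0.0329,-0.0215,0],"twist":0}
    - {"fingers":0.9,"linear":[0.0329,-0.0215,0],"twist":0}
    - {"fingers":0.9,"linear":[0.0329,-0.0215,0],"twist":0}

```text
clock: 15.23
eef_pos: [448.6, 160.5, 189.8]
tool_rot: [-3.14, 0.002, 1.341]
force: [1.2, 0.7, -0.3]
width: 76.9
gripper_force: 0.0
```

Emit:
drive_tool:
  motion:
    - {"fingers":0.9,"linear":[0.0329,-0.0215,0],"twist":0}
    - {"fingers":0.9,"linear":[0.0329,-0.0215,0],"twist":0}
    - {"fingers":0.9,"linear":[0.0329,-0.0215,0],"twist":0}
    - {"fingers":0.9,"linear":[0,0,0],"twist":0}
    - {"fingers":0.9,"linear":[0,0,0],"twist":0}

```text
clock: 15.65
eef_pos: [408.1, 272.3, 189.8]
tool_rot: [-3.14, 0.001, 1.347]
force: [0.8, -0.4, 0.1]
width: 76.7
gripper_force: 0.0
```

```bash
python3 - <<'E'
from m import *
s=grab('scene');t=grab('top')
for n,d,roi in (('s',s,(100,100,400,320)),('t',t,(130,215,420,300))):
    for x in blobs(d,(0,0,140),(179,60,255),120,420):
        if roi[0]<x[0]<roi[2] and roi[1]<x[1]<roi[3]: print(n,np.array(x[:3]),onplane(d,[x[:2]],14))
c=t['color'][172:202,285:385]; cv2.imwrite('pics/st.png',np.vstack([cv2.resize(c,(700,210),interpolation=cv2.INTER_CUBIC),cv2.resize(t['color'][205:265,140:240],(700,420)[::1],interpolation=cv2.INTER_CUBIC)[:390]]))
E
python3 go.py 413.8,270,60 413.8,270,20
```

```text
s [101.3 301.6 349.5] [[ 359.  -482.9   14. ]]
s [118.4 278.  225.5] [[ 335.9 -410.4   14. ]]
s [356.9 178.6 147.5] [[591.5 312.3  14. ]]
s [306.6 154.2 262. ] [[413.  271.4  14. ]]
s [335.2 144.1 257. ] [[451.8 371.7  14. ]]
t [190.7 242.3 312. ] [[413.7 269.9  14. ]]
t [159.8 222.1 142. ] [[467.7 359.6  14. ]]
clk 15.75 tcp [409.9085 268.8841 189.8176] rpy [-3.1407  0.0024  1.3408] F [ 0.8175 -0.1913 -0.0571] w 76.84135572068469 q [-0.5152  0.4666 -0.1737  1.994   0.1232  0.6932 -0.9958]
413.8,270,60 lin [0.0023 0.0037 0.1298] rows 4.0
413.8,270,20 lin [0.0001 0.     0.04  ] rows 1.0
```

View pics/st.png

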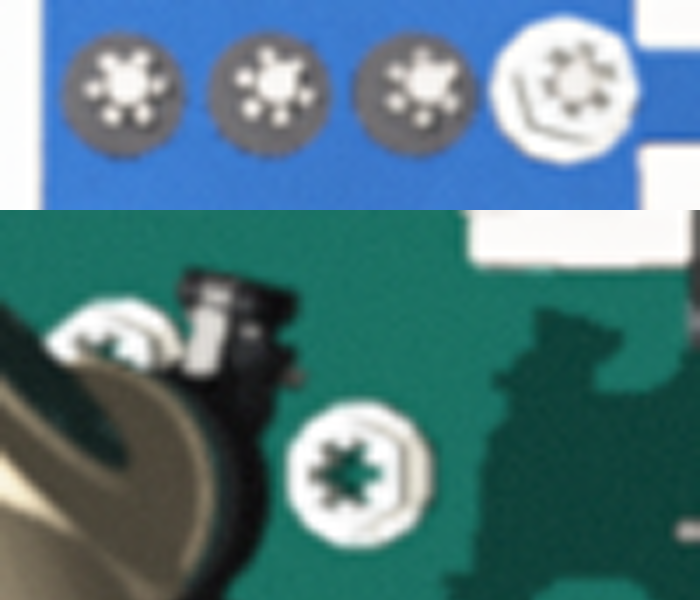

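Hub is home on spindle a (crop (565,90)); the held tooth gaps match. The next hub at crop (360,475) has a flat facing image right (world y), so I'll grip at yaw ≈ 1.05.

Emit:
drive_tool:
  motion:
    - {"fingers":0.9,"linear":[0.002,0.0035,0.03],"twist":0}
    - {"fingers":0.9,"linear":[0,0,0.03],"twist":0.098}
    - {"fingers":0.9,"linear":[0,0,0.03],"twist":0.098}
    - {"fingers":0.9,"linear":[0,0,0.03],"twist":0.098}
    - {"fingers":0.9,"linear":[0,0,0.02],"twist":0}

```text
clock: 16.17
eef_pos: [414.1, 268.1, 48.1]
tool_rot: [3.141, 0.004, 1.039]
force: [0.6, -0.6, 1.3]
width: 76.6
gripper_force: 0.0
```

Emit:
drive_tool:
  motion:
    - {"fingers":0.9,"linear":[0,0,0.02],"twist":0}
    - {"fingers":0.9,"linear":[0,0,0.01],"twist":0}
    - {"fingers":0.9,"linear":[0,0,0],"twist":0}
    - {"fingers":0.9,"linear":[0,0,0],"twist":0}

```text
clock: 16.5
eef_pos: [414.6, 270.1, 20.4]
tool_rot: [-3.142, 0.001, 1.045]
force: [0.1, -0.4, -0.8]
width: 76.8
gripper_force: 0.0
```

Emit:
drive_tool:
  motion:
    - {"fingers":0.3,"linear":[0,0,0],"twist":0}
    - {"fingers":0.3,"linear":[0,0,0],"twist":0}
    - {"fingers":0.3,"linear":[0,0,0],"twist":0}
    - {"fingers":0.3,"linear":[0,0,0],"twist":0}
    - {"fingers":0.3,"linear":[0,0,0],"twist":0}

```text
clock: 16.92
eef_pos: [415.1, 271.7, 21.9]
tool_rot: [3.14, -0.002, 1.047]
force: [-0.6, -1.1, 8.4]
width: 38.9
gripper_force: 60.1
```

```bash
python3 go.py
```

```text
clk 16.9167 tcp [415.0592 271.719   21.9325] rpy [ 3.1404 -0.002   1.0474] F [-0.629  -1.1448  8.3792] w 38.90066358640823 q [-0.6105  0.7665 -0.0386  2.0915  0.097   0.283  -1.2549]
```

Emit:
drive_tool:
  motion:
    - {"fingers":0.75,"linear":[0,0,0.001],"twist":0}
    - {"fingers":0.75,"linear":[0,0,0],"twist":0}
    - {"fingers":0.75,"linear":[0,0,0],"twist":-0.1163}
    - {"fingers":0.75,"linear":[0,0,0],"twist":-0.1163}
    - {"fingers":0.75,"linear":[0,0,0],"twist":-0.1163}

```text
clock: 17.33
eef_pos: [414.3, 271.5, 19.6]
tool_rot: [3.141, -0.0, 1.402]
force: [0.3, 0.3, -0.3]
width: 63.8
gripper_force: 0.0
```

Emit:
drive_tool:
  motion:
    - {"fingers":0.75,"linear":[0,0,0],"twist":-0.1163}
    - {"fingers":0.75,"linear":[0,0,0],"twist":-0.1163}
    - {"fingers":0.75,"linear":[0,0,0],"twist":-0.1163}
    - {"fingers":0.75,"linear":[0,0,0],"twist":-0.1163}
    - {"fingers":0.75,"linear":[0,0,0],"twist":-0.1163}

```text
clock: 17.75
eef_pos: [414.4, 271.4, 19.5]
tool_rot: [3.141, 0.0, 1.983]
force: [0.5, -0.1, 0.2]
width: 63.7
gripper_force: 0.0
```

Emit:
drive_tool:
  motion:
    - {"fingers":0.75,"linear":[0,0,0],"twist":-0.1163}
    - {"fingers":0.75,"linear":[0,0,0],"twist":0}
    - {"fingers":0.3,"linear":[0,0,0],"twist":0}
    - {"fingers":0.3,"linear":[0,0,0],"twist":0}
    - {"fingers":0.3,"linear":[0,0,0],"twist":0}

```text
clock: 18.17
eef_pos: [414.4, 271.3, 19.9]
tool_rot: [3.141, 0.001, 2.092]
force: [-1.2, -0.4, 5.1]
width: 38.6
gripper_force: 60.2
```

Emit:
drive_tool:
  motion:
    - {"fingers":0.3,"linear":[0,0,0],"twist":0}
    - {"fingers":0.3,"linear":[0,0,0],"twist":0}

```text
clock: 18.33
eef_pos: [414.4, 271.3, 19.9]
tool_rot: [3.141, 0.001, 2.092]
force: [-0.2, -0.9, 5.2]
width: 38.8
gripper_force: 60.3
```

Emit:
drive_tool:
  motion:
    - {"fingers":0.3,"linear":[0,0,-0.04],"twist":0}
    - {"fingers":0.3,"linear":[0,0,-0.04],"twist":0}
    - {"fingers":0.3,"linear":[0,0,-0.04],"twist":0}
    - {"fingers":0.3,"linear":[0,0,-0.04],"twist":0}
    - {"fingers":0.3,"linear":[0,0,-0.04],"twist":0}

```text
clock: 18.75
eef_pos: [413.5, 271.1, 221.2]
tool_rot: [-3.141, -0.0, 2.092]
force: [1.7, 0.3, -1.3]
width: 39.0
gripper_force: 60.5
```

```bash
python3 go.py 581,-36,220 581.3,-36.2,120
```

```text
clk 18.75 tcp [413.5055 271.145  221.1809] rpy [-3.1406 -0.0005  2.0924] F [ 1.6662  0.3151 -1.2604] w 39.02294727317883 q [-0.2706  0.4616 -0.5188  1.943   0.3072  0.8155 -0.4359]
581,-36,220 lin [-0.3498 -0.0078  0.001 ] rows 9.0
581.3,-36.2,120 lin [-0.0004  0.0003  0.1   ] rows 3.0
```

Emit:
drive_tool:
  motion:
    - {"fingers":0.3,"linear":[-0.0389,-0.0009,0],"twist":0}
    - {"fingers":0.3,"linear":[-0.0389,-0.0009,0],"twist":0}
    - {"fingers":0.3,"linear":[-0.0389,-0.0009,0],"twist":0}
    - {"fingers":0.3,"linear":[-0.0389,-0.0009,0],"twist":0}
    - {"fingers":0.3,"linear":[-0.0389,-0.0009,0],"twist":0}

```text
clock: 19.17
eef_pos: [507.8, 98.9, 219.5]
tool_rot: [-3.142, -0.0, 2.092]
force: [0.0, 0.8, -1.4]
width: 38.7
gripper_force: 60.6
```

Emit:
drive_tool:
  motion:
    - {"fingers":0.3,"linear":[-0.0389,-0.0009,0],"twist":0}
    - {"fingers":0.3,"linear":[-0.0389,-0.0009,0],"twist":0}
    - {"fingers":0.3,"linear":[-0.0389,-0.0009,0],"twist":0}
    - {"fingers":0.3,"linear":[-0.0389,-0.0009,0],"twist":0}
    - {"fingers":0.3,"linear":[0,0,0],"twist":0}

```text
clock: 19.58
eef_pos: [584.9, -46.3, 218.4]
tool_rot: [-3.14, 0.006, 2.08]
force: [0.2, -1.8, -0.2]
width: 38.9
gripper_force: 60.5
```

Emit:
drive_tool:
  motion:
    - {"fingers":0.3,"linear":[0,0,0.035],"twist":0}
    - {"fingers":0.3,"linear":[0,0,0.035],"twist":0}
    - {"fingers":0.3,"linear":[0,0,0.035],"twist":0}
    - {"fingers":0.3,"linear":[0,0,0.03],"twist":0}
    - {"fingers":0.3,"linear":[0,0,0],"twist":0}

```text
clock: 20.0
eef_pos: [577.1, -36.0, 78.7]
tool_rot: [-3.131, -0.006, 2.093]
force: [-1.1, -0.5, -0.2]
width: 38.7
gripper_force: 60.5
```

Emit:
drive_tool:
  motion:
    - {"fingers":0.3,"linear":[0,0,0],"twist":0}
    - {"fingers":0.3,"linear":[0,0,0],"twist":0}
    - {"fingers":0.3,"linear":[0,0,0],"twist":0}
    - {"fingers":0.3,"linear":[0,0,0],"twist":0}

```text
clock: 20.33
eef_pos: [583.6, -35.9, 86.6]
tool_rot: [3.138, 0.002, 2.093]
force: [0.7, -0.7, -1.1]
width: 38.7
gripper_force: 60.5
```

```bash
python3 go.py 581.3,-36.2,81 581.3,-36.2,60
```

```text
clk 20.3333 tcp [583.6114 -35.8967  86.5617] rpy [3.1384 0.002  2.0934] F [ 0.7131 -0.6838 -1.1368] w 38.70162871050344 q [ 0.2606  0.754  -0.394   1.8212  0.4487  0.6516  0.1243]
581.3,-36.2,81 lin [ 0.0009 -0.0022  0.0056] rows 1.0
581.3,-36.2,60 lin [ 0.     -0.0001  0.021 ] rows 1.0
```

Emit:
drive_tool:
  motion:
    - {"fingers":0.3,"linear":[0,0,0],"twist":0}
    - {"fingers":0.3,"linear":[0,0,0],"twist":0}
    - {"fingers":0.3,"linear":[0,0,0],"twist":0}
    - {"fingers":0.3,"linear":[0,0,0],"twist":0}
    - {"fingers":0.3,"linear":[0,0,0],"twist":0}

```text
clock: 20.75
eef_pos: [582.2, -36.1, 84.5]
tool_rot: [3.141, 0.0, 2.094]
force: [0.0, 0.7, -0.8]
width: 38.7
gripper_force: 60.5
```

```bash
python3 go.py 581.3,-36.2,81 581.3,-36.2,60
```

```text
clk 20.75 tcp [582.1627 -36.0502  84.5465] rpy [3.1415 0.0001 2.0937] F [ 0.0163  0.7447 -0.8499] w 38.7308708225402 q [ 0.2604  0.7569 -0.3932  1.8226  0.4492  0.651   0.1243]
581.3,-36.2,81 lin [ 0.0003 -0.0008  0.0035] rows 1.0
581.3,-36.2,60 lin [ 0.    -0.     0.021] rows 1.0
```

Emit:
drive_tool:
  motion:
    - {"fingers":0.3,"linear":[0,-0.0008,0.006],"twist":0}
    - {"fingers":0.3,"linear":[0,0,0.006],"twist":0}
    - {"fingers":0.3,"linear":[0,0,0.006],"twist":0}
    - {"fingers":0.3,"linear":[0,0,0.006],"twist":0}
    - {"fingers":0.3,"linear":[0,0,0.001],"twist":0}

```text
clock: 21.17
eef_pos: [580.5, -36.4, 57.8]
tool_rot: [-3.14, -0.001, 2.094]
force: [-0.3, 0.4, -1.1]
width: 39.0
gripper_force: 60.5
```

Emit:
drive_tool:
  motion:
    - {"fingers":0.3,"linear":[0,0,0],"twist":0}
    - {"fingers":0.3,"linear":[0,0,0],"twist":0}
    - {"fingers":0.3,"linear":[0,0,0],"twist":0}

```text
clock: 21.42
eef_pos: [581.7, -36.3, 59.6]
tool_rot: [3.141, 0.0, 2.094]
force: [-0.6, -0.3, -1.0]
width: 38.8
gripper_force: 60.5
```

Emit:
drive_tool:
  motion:
    - {"fingers":0.3,"linear":[0,0,0.002],"twist":0}
    - {"fingers":0.3,"linear":[0,0,0.002],"twist":0}
    - {"fingers":0.3,"linear":[0,0,0.002],"twist":0}
    - {"fingers":0.3,"linear":[0,0,0],"twist":0}

```text
clock: 21.75
eef_pos: [581.2, -36.4, 53.0]
tool_rot: [-3.141, -0.0, 2.094]
force: [0.0, 0.1, -0.6]
width: 39.1
gripper_force: 60.5
```

Emit:
drive_tool:
  motion:
    - {"fingers":0.3,"linear":[0,0,0.004],"twist":0}
    - {"fingers":0.3,"linear":[0,0,0.004],"twist":0}
    - {"fingers":0.3,"linear":[0,0,0.0035],"twist":0}
    - {"fingers":0.3,"linear":[0,0,0],"twist":0}
    - {"fingers":0.3,"linear":[0,0,0],"twist":0}

```text
clock: 22.17
eef_pos: [581.5, -36.3, 41.9]
tool_rot: [-3.142, 0.0, 2.094]
force: [-0.5, -0.2, 1.9]
width: 38.9
gripper_force: 60.8
```

Emit:
drive_tool:
  motion:
    - {"fingers":0.6,"linear":[0,0,0],"twist":0}
    - {"fingers":0.6,"linear":[0,0,0],"twist":0}
    - {"fingers":0.6,"linear":[0,0,0],"twist":0}

```text
clock: 22.42
eef_pos: [581.5, -36.4, 41.8]
tool_rot: [3.142, -0.0, 2.094]
force: [-0.2, 0.0, 0.7]
width: 51.1
gripper_force: 0.0
```

Emit:
drive_tool:
  motion:
    - {"fingers":0.6,"linear":[0,0,-0.03],"twist":0}
    - {"fingers":0.6,"linear":[0,0,-0.04],"twist":0}
    - {"fingers":0.6,"linear":[0,0,-0.04],"twist":0}
    - {"fingers":0.6,"linear":[0,0,-0.04],"twist":0}
    - {"fingers":0.9,"linear":[0,0,0],"twist":0}

```text
clock: 22.83
eef_pos: [586.4, -35.6, 199.6]
tool_rot: [3.13, 0.007, 2.094]
force: [0.1, 1.4, 1.3]
width: 62.0
gripper_force: 0.0
```

```bash
python3 - <<'E'
from m import *
s=grab('scene');t=grab('top')
for n,d,roi in (('s',s,(100,100,400,320)),('t',t,(130,215,420,300))):
    for x in blobs(d,(0,0,140),(179,60,255),120,420):
        if roi[0]<x[0]<roi[2] and roi[1]<x[1]<roi[3]: print(n,np.array(x[:3]),onplane(d,[x[:2]],14))
cv2.imwrite('pics/st2.png',np.vstack([cv2.resize(t['color'][172:202,285:385],(600,180),interpolation=cv2.INTER_CUBIC),np.hstack([cv2.resize(t['color'][212:242,140:170],(300,300),interpolation=cv2.INTER_CUBIC),cv2.resize(s['color'][125:165,315:355],(300,300),interpolation=cv2.INTER_CUBIC)])]))
E
python3 go.py 452.3,371,195 452.3,371,20
```

```text
s [101.3 301.6 350.5] [[ 359.1 -482.9   14. ]]
s [232.6 289.3 395. ] [[ 581.1 -208.    14. ]]
s [118.4 278.  225.5] [[ 335.9 -410.4   14. ]]
s [356.9 178.7 148.5] [[591.6 312.   14. ]]
s [335.2 144.  257. ] [[451.6 371.8  14. ]]
t [155.8 227.5 304.5] [[452.3 370.4  14. ]]
clk 22.9333 tcp [582.6061 -36.4801 193.9043] rpy [3.1382 0.0024 2.0934] F [-0.5284 -0.7512 -0.0951] w 75.76683271960671 q [ 0.3185  0.6123 -0.4793  1.7433  0.3555  0.8688  0.2047]
452.3,371,195 lin [ 0.4181  0.0905 -0.0018] rows 11.0
452.3,371,20 lin [ 0.0004 -0.0006  0.175 ] rows 5.0
```

View pics/st2.png

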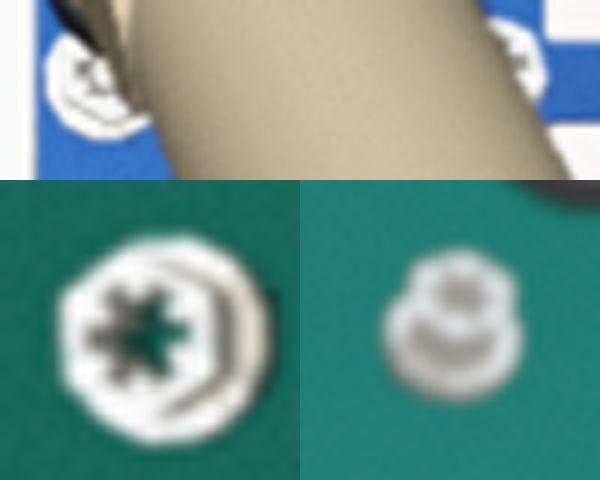

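Crop: the hubs on d and a look home. The last hub, at top (156,228), has a flat facing world y, so the current yaw of 2.09 suits it.

Emit:
drive_tool:
  motion:
    - {"fingers":0.9,"linear":[0.038,0.0082,0],"twist":0}
    - {"fingers":0.9,"linear":[0.038,0.0082,0],"twist":0}
    - {"fingers":0.9,"linear":[0.038,0.0082,0],"twist":0}
    - {"fingers":0.9,"linear":[0.038,0.0082,0],"twist":0}
    - {"fingers":0.9,"linear":[0.038,0.0082,0],"twist":0}

```text
clock: 23.35
eef_pos: [520.3, 149.6, 190.4]
tool_rot: [-3.139, -0.001, 2.093]
force: [0.4, 0.5, -0.2]
width: 76.7
gripper_force: 0.0
```

Emit:
drive_tool:
  motion:
    - {"fingers":0.9,"linear":[0.038,0.0082,0],"twist":0}
    - {"fingers":0.9,"linear":[0.038,0.0082,0],"twist":0}
    - {"fingers":0.9,"linear":[0.038,0.0082,0],"twist":0}
    - {"fingers":0.9,"linear":[0.038,0.0082,0],"twist":0}
    - {"fingers":0.9,"linear":[0.038,0.0082,0],"twist":0}

```text
clock: 23.77
eef_pos: [461.1, 334.5, 190.2]
tool_rot: [-3.138, 0.001, 2.094]
force: [0.4, -0.5, 0.9]
width: 76.7
gripper_force: 0.0
```

Emit:
drive_tool:
  motion:
    - {"fingers":0.9,"linear":[0.038,0.0082,0],"twist":0}
    - {"fingers":0.9,"linear":[0,0,0.03],"twist":0}
    - {"fingers":0.9,"linear":[0,0,0.03],"twist":0}
    - {"fingers":0.9,"linear":[0,0,0.03],"twist":0}
    - {"fingers":0.9,"linear":[0,0,0],"twist":0}

```text
clock: 24.18
eef_pos: [446.9, 367.0, 95.3]
tool_rot: [-3.129, 0.003, 2.095]
force: [-1.0, -1.2, -0.9]
width: 76.7
gripper_force: 0.0
```

Emit:
drive_tool:
  motion:
    - {"fingers":0.9,"linear":[0,0,0],"twist":0}
    - {"fingers":0.9,"linear":[0,0,0],"twist":0}
    - {"fingers":0.9,"linear":[0,0,0],"twist":0}
    - {"fingers":0.9,"linear":[0,0,0],"twist":0}

```text
clock: 24.52
eef_pos: [451.8, 371.5, 103.6]
tool_rot: [3.139, -0.001, 2.093]
force: [-0.5, -0.2, 0.3]
width: 76.5
gripper_force: 0.0
```

```bash
python3 go.py 453,371.6,60 453,371.6,20
```

```text
clk 24.5167 tcp [451.7712 371.4959 103.629 ] rpy [ 3.1386 -0.0006  2.0933] F [-0.4913 -0.193   0.2638] w 76.54977366333236 q [-0.4866  0.7285 -0.3971  1.8109  0.4204  0.6831 -0.6004]
453,371.6,60 lin [-0.0006  0.001   0.0436] rows 2.0
453,371.6,20 lin [-0.     -0.0001  0.04  ] rows 1.0
```

Emit:
drive_tool:
  motion:
    - {"fingers":0.9,"linear":[0,0.001,0.0205],"twist":0}
    - {"fingers":0.9,"linear":[0,0,0.0205],"twist":0}
    - {"fingers":0.9,"linear":[0,0,0.0205],"twist":0}
    - {"fingers":0.9,"linear":[0,0,0.0205],"twist":0}
    - {"fingers":0.9,"linear":[0,0,0],"twist":0}

```text
clock: 24.93
eef_pos: [450.7, 369.8, 17.9]
tool_rot: [-3.138, 0.001, 2.094]
force: [-0.5, -0.5, -0.4]
width: 77.1
gripper_force: 0.0
```

Emit:
drive_tool:
  motion:
    - {"fingers":0.9,"linear":[0,0,0],"twist":0}
    - {"fingers":0.9,"linear":[0,0,0],"twist":0}
    - {"fingers":0.3,"linear":[0,0,0],"twist":0}
    - {"fingers":0.3,"linear":[0,0,0],"twist":0}
    - {"fingers":0.3,"linear":[0,0,0],"twist":0}

```text
clock: 25.35
eef_pos: [452.3, 371.8, 21.1]
tool_rot: [3.14, -0.0, 2.094]
force: [2.0, 0.8, 0.9]
width: 41.8
gripper_force: 1.1
```

Emit:
drive_tool:
  motion:
    - {"fingers":0.3,"linear":[0,0,0],"twist":0}
    - {"fingers":0.3,"linear":[0,0,0],"twist":0}
    - {"fingers":0.3,"linear":[0,0,0],"twist":0}

```text
clock: 25.6
eef_pos: [452.3, 371.8, 21.5]
tool_rot: [3.14, 0.0, 2.094]
force: [-0.9, -1.1, 8.6]
width: 39.0
gripper_force: 59.4
```

```bash
python3 go.py
```

```text
clk 25.6 tcp [452.324  371.8095  21.5119] rpy [3.1395 0.     2.0941] F [-0.9303 -1.1192  8.6461] w 39.02238371898717 q [-0.5355  0.8504 -0.3207  1.84    0.4907  0.5281 -0.6598]
```

Emit:
drive_tool:
  motion:
    - {"fingers":0.75,"linear":[0,0,0.001],"twist":0}
    - {"fingers":0.75,"linear":[0,0,0],"twist":0}
    - {"fingers":0.75,"linear":[0,0,0],"twist":0.1163}
    - {"fingers":0.75,"linear":[0,0,0],"twist":0.1163}
    - {"fingers":0.75,"linear":[0,0,0],"twist":0.1163}

```text
clock: 26.02
eef_pos: [451.7, 371.2, 18.9]
tool_rot: [-3.141, -0.0, 1.739]
force: [-0.8, 0.5, 1.3]
width: 64.2
gripper_force: 0.0
```

Emit:
drive_tool:
  motion:
    - {"fingers":0.75,"linear":[0,0,0],"twist":0.1163}
    - {"fingers":0.75,"linear":[0,0,0],"twist":0.1163}
    - {"fingers":0.75,"linear":[0,0,0],"twist":0.1163}
    - {"fingers":0.75,"linear":[0,0,0],"twist":0.1163}
    - {"fingers":0.75,"linear":[0,0,0],"twist":0.1163}

```text
clock: 26.43
eef_pos: [451.6, 371.4, 18.9]
tool_rot: [-3.141, -0.0, 1.158]
force: [-0.9, -0.8, 0.4]
width: 63.9
gripper_force: 0.0
```

Emit:
drive_tool:
  motion:
    - {"fingers":0.75,"linear":[0,0,0],"twist":0.1163}
    - {"fingers":0.75,"linear":[0,0,0],"twist":0}
    - {"fingers":0.3,"linear":[0,0,0],"twist":0}
    - {"fingers":0.3,"linear":[0,0,0],"twist":0}
    - {"fingers":0.3,"linear":[0,0,0],"twist":0}

```text
clock: 26.85
eef_pos: [451.9, 371.5, 19.3]
tool_rot: [3.142, -0.001, 1.049]
force: [0.2, 0.8, 3.9]
width: 39.0
gripper_force: 60.8
```

Emit:
drive_tool:
  motion:
    - {"fingers":0.3,"linear":[0,0,0],"twist":0}
    - {"fingers":0.3,"linear":[0,0,0],"twist":0}

```text
clock: 27.02
eef_pos: [451.9, 371.5, 19.3]
tool_rot: [3.142, -0.001, 1.048]
force: [-0.9, 0.7, 5.1]
width: 39.0
gripper_force: 61.0
```

Emit:
drive_tool:
  motion:
    - {"fingers":0.3,"linear":[0,0,-0.04],"twist":0}
    - {"fingers":0.3,"linear":[0,0,-0.04],"twist":0}
    - {"fingers":0.3,"linear":[0,0,-0.04],"twist":0}
    - {"fingers":0.3,"linear":[0,0,-0.04],"twist":0}
    - {"fingers":0.3,"linear":[0,0,-0.04],"twist":0}

```text
clock: 27.43
eef_pos: [451.3, 370.7, 220.4]
tool_rot: [-3.141, 0.001, 1.048]
force: [0.8, 0.8, -0.7]
width: 39.0
gripper_force: 60.7
```

```bash
python3 go.py 585,-152.3,220 585,-152.3,85
```

```text
clk 27.4333 tcp [451.2795 370.7014 220.3884] rpy [-3.1413  0.001   1.0476] F [ 0.7736  0.7532 -0.7265] w 38.9507776749769 q [-0.6698  0.546  -0.1018  1.717   0.0683  0.8831 -1.3236]
585,-152.3,220 lin [-0.3862  0.3772  0.0006] rows 14.0
585,-152.3,85 lin [0.0001 0.     0.135 ] rows 4.0
```

Emit:
drive_tool:
  motion:
    - {"fingers":0.3,"linear":[-0.0259,0.0267,0],"twist":0}
    - {"fingers":0.3,"linear":[-0.0259,0.0267,0],"twist":0}
    - {"fingers":0.3,"linear":[-0.0259,0.0267,0],"twist":0}
    - {"fingers":0.3,"linear":[-0.0259,0.0267,0],"twist":0}
    - {"fingers":0.3,"linear":[-0.0259,0.0267,0],"twist":0}

```text
clock: 27.85
eef_pos: [502.4, 190.5, 218.7]
tool_rot: [-3.141, 0.0, 1.048]
force: [0.9, 0.5, -0.7]
width: 38.9
gripper_force: 60.7
```

Emit:
drive_tool:
  motion:
    - {"fingers":0.3,"linear":[-0.0259,0.0267,0],"twist":0}
    - {"fingers":0.3,"linear":[-0.0259,0.0267,0],"twist":0}
    - {"fingers":0.3,"linear":[-0.0259,0.0267,0],"twist":0}
    - {"fingers":0.3,"linear":[-0.0259,0.0267,0],"twist":0}
    - {"fingers":0.3,"linear":[-0.0259,0.0267,0],"twist":0}

```text
clock: 28.27
eef_pos: [553.2, 11.5, 218.6]
tool_rot: [-3.141, 0.0, 1.048]
force: [0.5, 0.9, -0.9]
width: 39.2
gripper_force: 60.7
```

Emit:
drive_tool:
  motion:
    - {"fingers":0.3,"linear":[-0.0259,0.0267,0],"twist":0}
    - {"fingers":0.3,"linear":[-0.0259,0.0267,0],"twist":0}
    - {"fingers":0.3,"linear":[-0.0259,0.0267,0],"twist":0}
    - {"fingers":0.3,"linear":[0,0,0.03],"twist":0}
    - {"fingers":0.3,"linear":[0,0,0.03],"twist":0}

```text
clock: 28.68
eef_pos: [585.3, -98.3, 159.2]
tool_rot: [3.137, -0.0, 1.041]
force: [-0.2, 1.1, -1.5]
width: 38.9
gripper_force: 60.8
```

Emit:
drive_tool:
  motion:
    - {"fingers":0.3,"linear":[0,0,0.025],"twist":0}
    - {"fingers":0.3,"linear":[0,0,0.025],"twist":0}
    - {"fingers":0.3,"linear":[0,0,0.02],"twist":0}
    - {"fingers":0.3,"linear":[0,0,0],"twist":0}
    - {"fingers":0.3,"linear":[0,0,0],"twist":0}

```text
clock: 29.1
eef_pos: [582.8, -93.8, 87.9]
tool_rot: [-3.139, 0.001, 1.047]
force: [0.5, 0.5, 0.9]
width: 38.9
gripper_force: 60.7
```

Emit:
drive_tool:
  motion:
    - {"fingers":0.3,"linear":[0,0,0],"twist":0}
    - {"fingers":0.3,"linear":[0,0,0],"twist":0}
    - {"fingers":0.3,"linear":[0,0,0],"twist":0}
    - {"fingers":0.3,"linear":[0,0,0],"twist":0}
    - {"fingers":0.3,"linear":[0,0,0],"twist":0}

```text
clock: 29.52
eef_pos: [584.3, -93.9, 89.8]
tool_rot: [3.14, -0.001, 1.047]
force: [-0.7, 0.6, -0.9]
width: 38.7
gripper_force: 60.7
```

Emit:
drive_tool:
  motion:
    - {"fingers":0.3,"linear":[0,0,0],"twist":0}
    - {"fingers":0.3,"linear":[0,0,0],"twist":0}
    - {"fingers":0.3,"linear":[0,0,0],"twist":0}

```text
clock: 29.77
eef_pos: [583.9, -93.8, 89.0]
tool_rot: [3.141, -0.0, 1.047]
force: [-0.3, 0.1, -0.2]
width: 39.4
gripper_force: 60.7
```

```bash
python3 go.py 583.2,-94.3,60
```

```text
clk 29.7667 tcp [583.918  -93.8359  89.0407] rpy [ 3.1414 -0.0001  1.0471] F [-0.3391  0.1487 -0.2484] w 39.35682062910757 q [ 0.1575  0.7302 -0.0724  1.8036  0.0842  0.6106 -0.4893]
583.2,-94.3,60 lin [-0.0008 -0.0004  0.029 ] rows 1.0
```

Contact is expected near z 61.3.

Emit:
drive_tool:
  motion:
    - {"fingers":0.3,"linear":[-0.0008,-0.0004,0.006],"twist":0}
    - {"fingers":0.3,"linear":[0,0,0.006],"twist":0}
    - {"fingers":0.3,"linear":[0,0,0.006],"twist":0}
    - {"fingers":0.3,"linear":[0,0,0.006],"twist":0}
    - {"fingers":0.3,"linear":[0,0,0.004],"twist":0}

```text
clock: 30.18
eef_pos: [582.7, -94.3, 60.1]
tool_rot: [-3.14, 0.001, 1.047]
force: [-6.4, 1.8, 34.9]
width: 38.9
gripper_force: 64.6
```

Emit:
drive_tool:
  motion:
    - {"fingers":0.3,"linear":[0,0,0.001],"twist":0}
    - {"fingers":0.3,"linear":[0,0,0],"twist":0}
    - {"fingers":0.3,"linear":[0,0,0],"twist":0}
    - {"fingers":0.3,"linear":[0,0,0],"twist":0}

```text
clock: 30.52
eef_pos: [582.7, -94.2, 60.5]
tool_rot: [-3.141, 0.0, 1.047]
force: [-2.4, 0.5, 9.3]
width: 38.9
gripper_force: 61.8
```

Resting on the teeth with 9 N; rotate.

Emit:
drive_tool:
  motion:
    - {"fingers":0.3,"linear":[0,0,0],"twist":-0.06}
    - {"fingers":0.3,"linear":[0,0,0],"twist":-0.06}
    - {"fingers":0.3,"linear":[0,0,0],"twist":-0.06}
    - {"fingers":0.3,"linear":[0,0,0],"twist":0}

```text
clock: 30.85
eef_pos: [583.5, -94.4, 60.6]
tool_rot: [3.141, -0.0, 1.229]
force: [-1.3, 0.1, 7.9]
width: 38.7
gripper_force: 61.7
```

Emit:
drive_tool:
  motion:
    - {"fingers":0.3,"linear":[0,0,0],"twist":-0.06}
    - {"fingers":0.3,"linear":[0,0,0],"twist":-0.06}
    - {"fingers":0.3,"linear":[0,0,0],"twist":0}

```text
clock: 31.1
eef_pos: [583.8, -94.4, 60.6]
tool_rot: [3.14, -0.0, 1.349]
force: [-1.3, -0.7, 6.8]
width: 38.9
gripper_force: 61.6
```

Emit:
drive_tool:
  motion:
    - {"fingers":0.3,"linear":[0,0,0.0005],"twist":-0.06}
    - {"fingers":0.3,"linear":[0,0,0],"twist":-0.06}
    - {"fingers":0.3,"linear":[0,0,0],"twist":0}

```text
clock: 31.35
eef_pos: [584.2, -94.3, 60.5]
tool_rot: [3.139, -0.0, 1.469]
force: [-1.0, 0.2, 10.1]
width: 39.3
gripper_force: 61.9
```

Emit:
drive_tool:
  motion:
    - {"fingers":0.3,"linear":[0,0,0],"twist":-0.06}
    - {"fingers":0.3,"linear":[0,0,0],"twist":-0.06}
    - {"fingers":0.3,"linear":[0,0,0],"twist":0}

```text
clock: 31.6
eef_pos: [584.3, -94.2, 60.3]
tool_rot: [3.139, -0.0, 1.589]
force: [0.2, 0.1, 7.6]
width: 38.9
gripper_force: 61.5
```

Emit:
drive_tool:
  motion:
    - {"fingers":0.3,"linear":[0,0,0],"twist":-0.06}
    - {"fingers":0.3,"linear":[0,0,0],"twist":-0.06}
    - {"fingers":0.3,"linear":[0,0,0],"twist":0}

```text
clock: 31.85
eef_pos: [584.1, -94.0, 59.7]
tool_rot: [3.14, -0.0, 1.709]
force: [0.6, -0.3, 1.5]
width: 39.0
gripper_force: 61.0
```

Emit:
drive_tool:
  motion:
    - {"fingers":0.3,"linear":[0,0,0.0015],"twist":-0.03}
    - {"fingers":0.3,"linear":[0,0,0],"twist":0}
    - {"fingers":0.3,"linear":[0,0,0],"twist":0}

```text
clock: 32.1
eef_pos: [582.6, -94.5, 57.3]
tool_rot: [-3.14, -0.0, 1.736]
force: [-1.1, 0.1, -0.7]
width: 39.1
gripper_force: 60.7
```

Meshed; slide down (home at z ≈ 41.3) and release.

Emit:
drive_tool:
  motion:
    - {"fingers":0.3,"linear":[0,0,0.004],"twist":0}
    - {"fingers":0.3,"linear":[0,0,0.004],"twist":0}
    - {"fingers":0.3,"linear":[0,0,0.004],"twist":0}
    - {"fingers":0.3,"linear":[0,0,0.0035],"twist":0}
    - {"fingers":0.3,"linear":[0,0,0],"twist":0}

```text
clock: 32.52
eef_pos: [582.8, -94.4, 41.6]
tool_rot: [-3.141, -0.0, 1.737]
force: [-0.5, 0.7, -0.3]
width: 38.8
gripper_force: 60.7
```

Emit:
drive_tool:
  motion:
    - {"fingers":0.3,"linear":[0,0,0],"twist":0}
    - {"fingers":0.3,"linear":[0,0,0],"twist":0}

```text
clock: 32.68
eef_pos: [583.0, -94.4, 42.3]
tool_rot: [-3.141, -0.0, 1.737]
force: [-0.3, -0.3, -1.1]
width: 38.9
gripper_force: 60.7
```

Emit:
drive_tool:
  motion:
    - {"fingers":0.3,"linear":[0,0,0.001],"twist":0}
    - {"fingers":0.6,"linear":[0,0,0],"twist":0}
    - {"fingers":0.6,"linear":[0,0,0],"twist":0}
    - {"fingers":0.6,"linear":[0,0,0],"twist":0}
    - {"fingers":0.6,"linear":[0,0,-0.03],"twist":0}

```text
clock: 33.1
eef_pos: [579.3, -94.0, 67.2]
tool_rot: [-3.132, -0.003, 1.737]
force: [-0.4, -0.9, 1.4]
width: 51.4
gripper_force: 0.0
```

Emit:
drive_tool:
  motion:
    - {"fingers":0.6,"linear":[0,0,-0.04],"twist":0.07}
    - {"fingers":0.6,"linear":[0,0,-0.04],"twist":0.07}
    - {"fingers":0.45,"linear":[0,0,-0.04],"twist":0}
    - {"fingers":0.45,"linear":[-0.02,-0.03,-0.02],"twist":0}
    - {"fingers":0.45,"linear":[-0.03,-0.03,0],"twist":0}

```text
clock: 33.52
eef_pos: [529.4, -142.3, 216.8]
tool_rot: [3.13, 0.001, 1.604]
force: [-0.0, -1.3, -0.8]
width: 38.7
gripper_force: 0.0
```

Emit:
drive_tool:
  motion:
    - {"fingers":0.45,"linear":[-0.03,-0.03,0],"twist":0}
    - {"fingers":0.45,"linear":[-0.03,-0.03,0],"twist":0}
    - {"fingers":0.45,"linear":[-0.03,-0.03,0],"twist":0}
    - {"fingers":0.45,"linear":[-0.03,-0.03,0],"twist":0}
    - {"fingers":0.45,"linear":[0,0,0],"twist":0}

```text
clock: 33.93
eef_pos: [402.5, -273.6, 211.2]
tool_rot: [-3.135, 0.004, 1.584]
force: [0.1, -0.1, -0.4]
width: 38.2
gripper_force: 0.0
```

```bash
python3 - <<'E'
from m import *
s=grab('scene');t=grab('top')
cv2.imwrite('pics/seat.png',np.vstack([cv2.resize(t['color'][150:210,285:405],(560,280),interpolation=cv2.INTER_CUBIC),cv2.resize(s['color'][225:305,195:335],(560,320),interpolation=cv2.INTER_CUBIC)]))
E
python3 go.py 684,-123.5,235 684,-123.5,150
```

```text
clk 34.0333 tcp [ 408.8784 -267.9765  211.6519] rpy [-3.1415  0.0006  1.5922] F [1.0482 0.6957 0.7511] w 38.576574879214526 q [ 0.7353  0.4397 -0.2974  1.9734  0.1841  0.7539  0.3512]
684,-123.5,235 lin [ 0.1386  0.2781 -0.0234] rows 8.0
684,-123.5,150 lin [0.0001 0.     0.085 ] rows 3.0
```

View pics/seat.png

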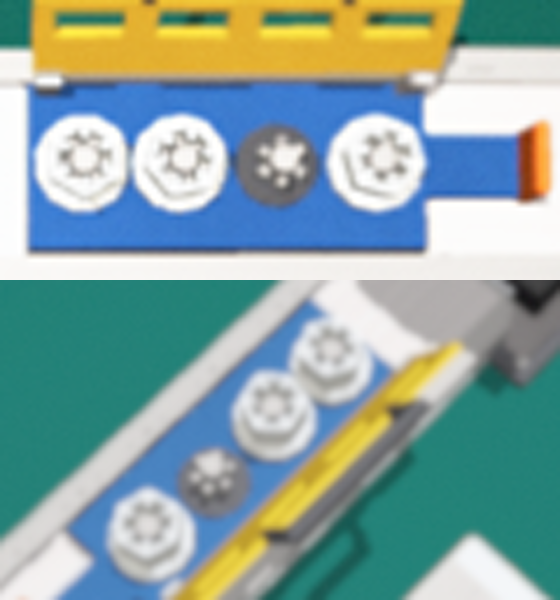

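All three hubs sit home on d, c and a (top crop (82,163), (180,163), (377,163)); b stays empty, and the pallet hasn't moved. Back to the bar to close the cover.

Emit:
drive_tool:
  motion:
    - {"fingers":0.45,"linear":[0.0173,0.0348,-0.004],"twist":0}
    - {"fingers":0.45,"linear":[0.0173,0.0348,-0.004],"twist":0}
    - {"fingers":0.45,"linear":[0.0173,0.0348,-0.004],"twist":0}
    - {"fingers":0.45,"linear":[0.0173,0.0348,-0.004],"twist":0}
    - {"fingers":0.45,"linear":[0.0173,0.0348,-0.004],"twist":0}

```text
clock: 34.45
eef_pos: [584.6, -171.6, 231.9]
tool_rot: [3.14, -0.001, 1.6]
force: [-0.0, 0.2, 0.7]
width: 38.5
gripper_force: 0.0
```

Emit:
drive_tool:
  motion:
    - {"fingers":0.45,"linear":[0.0173,0.0348,-0.003],"twist":0}
    - {"fingers":0.45,"linear":[0.0173,0.0348,0],"twist":0}
    - {"fingers":0.45,"linear":[0.0173,0.0348,0],"twist":0}
    - {"fingers":0.45,"linear":[0,0,0],"twist":0}
    - {"fingers":0.45,"linear":[0,0,0],"twist":0}

```text
clock: 34.87
eef_pos: [687.0, -114.9, 233.4]
tool_rot: [3.141, -0.003, 1.604]
force: [-1.7, -1.3, -0.9]
width: 38.2
gripper_force: 0.0
```

Emit:
drive_tool:
  motion:
    - {"fingers":0.45,"linear":[0,0,0],"twist":0}
    - {"fingers":0.45,"linear":[0,0,0],"twist":0}
    - {"fingers":0.45,"linear":[0,0,0],"twist":0}
    - {"fingers":0.45,"linear":[0,0,0],"twist":0}

```text
clock: 35.2
eef_pos: [684.3, -121.6, 234.9]
tool_rot: [3.141, 0.001, 1.596]
force: [-0.1, 0.4, -0.4]
width: 38.3
gripper_force: 0.0
```

```bash
python3 go.py 684,-123.5,150
```

```text
clk 35.2 tcp [ 684.3288 -121.6016  234.8775] rpy [3.1415 0.0006 1.5957] F [-0.1121  0.3516 -0.3873] w 38.3251261906181 q [ 0.2852  0.7067 -0.2803  1.3641  0.2037  1.0987  0.001 ]
684,-123.5,150 lin [-0.0018 -0.0004  0.0849] rows 3.0
```

Emit:
drive_tool:
  motion:
    - {"fingers":0.45,"linear":[0,0,0.025],"twist":0}
    - {"fingers":0.45,"linear":[0,0,0.025],"twist":0}
    - {"fingers":0.45,"linear":[0,0,0.02],"twist":0}
    - {"fingers":0.45,"linear":[0,0,0.015],"twist":0}
    - {"fingers":0.45,"linear":[0,0,0],"twist":0}

```text
clock: 35.62
eef_pos: [682.0, -121.2, 146.0]
tool_rot: [-3.135, -0.001, 1.596]
force: [-0.6, 0.6, 0.5]
width: 38.3
gripper_force: 0.0
```

Emit:
drive_tool:
  motion:
    - {"fingers":0,"linear":[0,0,0],"twist":0}
    - {"fingers":0,"linear":[0,0,0],"twist":0}
    - {"fingers":0,"linear":[0,0,0],"twist":0}
    - {"fingers":0,"linear":[0,0,0],"twist":0}
    - {"fingers":0,"linear":[0,0,0],"twist":0}

```text
clock: 36.03
eef_pos: [685.9, -121.0, 151.1]
tool_rot: [3.139, 0.001, 1.597]
force: [0.0, -0.0, 3.4]
width: 7.5
gripper_force: 58.9
```

```bash
python3 go.py
python3 - <<'E'
import numpy as np
np.set_printoptions(precision=4,suppress=True)
a=np.linspace(2.0,0,21); x=-114*np.cos(a); z=114*np.sin(a)
print(np.c_[a[1:],np.diff(x),-np.diff(z)])
E
```

```text
clk 36.0333 tcp [ 685.8557 -120.9891  151.0689] rpy [3.1389 0.0007 1.5968] F [ 0.0229 -0.0237  3.393 ] w 7.46918262670425 q [ 0.2773  0.7893 -0.2637  1.445   0.2325  0.9351 -0.0238]
[[  1.9    -10.5857  -4.2183]
 [  1.8    -10.954   -3.1404]
 [  1.7    -11.2128  -2.0312]
 [  1.6    -11.3595  -0.9016]
 [  1.5    -11.3928   0.237 ]
 [  1.4    -11.3122   1.3732]
 [  1.3    -11.1186   2.4956]
 [  1.2    -10.8139   3.5932]
 [  1.1    -10.4012   4.6548]
 [  1.      -9.8845   5.6699]
 [  0.9     -9.2691   6.6284]
 [  0.8     -8.561    7.5207]
 [  0.7     -7.7674   8.3378]
 [  0.6     -6.8963   9.0716]
 [  0.5     -5.9562   9.7147]
 [  0.4     -4.9565  10.2608]
 [  0.3     -3.9074  10.7044]
 [  0.2     -2.8192  11.041 ]
 [  0.1     -1.7029  11.2673]
 [  0.      -0.5695  11.381 ]]
```

Emit:
drive_tool:
  motion:
    - {"fingers":0,"linear":[0,-0.0106,-0.0042],"twist":0}
    - {"fingers":0,"linear":[0,-0.011,-0.0031],"twist":0}
    - {"fingers":0,"linear":[0,-0.0112,-0.002],"twist":0}
    - {"fingers":0,"linear":[0,-0.0114,-0.0009],"twist":0}
    - {"fingers":0,"linear":[0,-0.0114,0.0002],"twist":0}

```text
clock: 36.45
eef_pos: [636.5, -122.3, 164.9]
tool_rot: [3.124, 0.002, 1.597]
force: [6.0, 0.1, 15.6]
width: 7.4
gripper_force: 58.8
```

Emit:
drive_tool:
  motion:
    - {"fingers":0,"linear":[0,-0.0113,0.0014],"twist":0}
    - {"fingers":0,"linear":[0,-0.0111,0.0025],"twist":0}
    - {"fingers":0,"linear":[0,-0.0108,0.0036],"twist":0}
    - {"fingers":0,"linear":[0,-0.0104,0.0047],"twist":0}
    - {"fingers":0,"linear":[0,-0.0099,0.0057],"twist":0}

```text
clock: 36.87
eef_pos: [576.5, -123.9, 146.4]
tool_rot: [3.138, 0.002, 1.597]
force: [-9.0, 0.0, 23.3]
width: 8.0
gripper_force: 64.7
```

Emit:
drive_tool:
  motion:
    - {"fingers":0,"linear":[0,-0.0093,0.0066],"twist":0}
    - {"fingers":0,"linear":[0,-0.0086,0.0075],"twist":0}
    - {"fingers":0,"linear":[0,-0.0078,0.0083],"twist":0}
    - {"fingers":0,"linear":[0,-0.0069,0.0091],"twist":0}
    - {"fingers":0,"linear":[0,-0.006,0.0097],"twist":0}

```text
clock: 37.28
eef_pos: [534.5, -125.1, 101.1]
tool_rot: [-3.138, 0.001, 1.596]
force: [-5.3, -0.9, 6.6]
width: 7.4
gripper_force: 67.3
```

```bash
python3 go.py
```

```text
clk 37.2833 tcp [ 534.4992 -125.0717  101.1358] rpy [-3.1378  0.0011  1.5964] F [-5.342  -0.9487  6.5706] w 7.4114347487987295 q [ 0.3341  0.6777 -0.2395  1.9089  0.2738  0.5901 -0.0581]
```

Emit:
drive_tool:
  motion:
    - {"fingers":0,"linear":[0,-0.005,0.0103],"twist":0}
    - {"fingers":0,"linear":[0,-0.0039,0.0107],"twist":0}
    - {"fingers":0,"linear":[0,-0.0028,0.011],"twist":0}
    - {"fingers":0,"linear":[0,-0.0017,0.0105],"twist":0}
    - {"fingers":0,"linear":[0,-0.0006,0.009],"twist":0}

```text
clock: 37.7
eef_pos: [520.3, -125.4, 48.5]
tool_rot: [-3.136, 0.001, 1.596]
force: [-6.9, -0.0, 6.6]
width: 7.8
gripper_force: 70.0
```

Emit:
drive_tool:
  motion:
    - {"fingers":0,"linear":[0,0,0.0015],"twist":0}
    - {"fingers":0,"linear":[0,0,0.001],"twist":0}
    - {"fingers":0,"linear":[0,0,0],"twist":0}

```text
clock: 37.95
eef_pos: [520.0, -125.4, 45.7]
tool_rot: [-3.135, 0.0, 1.596]
force: [-5.3, -0.9, -2.6]
width: 7.4
gripper_force: 70.6
```

Emit:
drive_tool:
  motion:
    - {"fingers":0,"linear":[0,0,0.0015],"twist":0}
    - {"fingers":0,"linear":[0,0,0.0015],"twist":0}
    - {"fingers":0,"linear":[0,0,0],"twist":0}
    - {"fingers":0,"linear":[0,0,0],"twist":0}

```text
clock: 38.28
eef_pos: [520.0, -125.4, 43.0]
tool_rot: [-3.135, 0.001, 1.596]
force: [-5.2, -1.0, 1.6]
width: 7.8
gripper_force: 70.9
```

Emit:
drive_tool:
  motion:
    - {"fingers":0,"linear":[0,0,0.0015],"twist":0}
    - {"fingers":0,"linear":[0,0,0.0015],"twist":0}
    - {"fingers":0,"linear":[0,0,0],"twist":0}
    - {"fingers":0,"linear":[0,0,0],"twist":0}

```text
clock: 38.62
eef_pos: [520.1, -125.5, 42.5]
tool_rot: [-3.136, 0.002, 1.596]
force: [-11.7, 0.0, 24.9]
width: 7.4
gripper_force: 73.4
```

Emit:
drive_tool:
  motion:
    - {"fingers":0,"linear":[0,0,-0.0015],"twist":0}
    - {"fingers":0,"linear":[0,0,0],"twist":0}
    - {"fingers":0.4,"linear":[0,0,0],"twist":0}
    - {"fingers":0.4,"linear":[0,0,0],"twist":0}
    - {"fingers":0.4,"linear":[0,0,0],"twist":0}

```text
clock: 39.03
eef_pos: [524.7, -124.7, 42.2]
tool_rot: [3.139, -0.0, 1.597]
force: [0.3, -0.1, 0.4]
width: 34.4
gripper_force: 0.0
```

Emit:
drive_tool:
  motion:
    - {"fingers":0.4,"linear":[0,0,-0.025],"twist":0}
    - {"fingers":0.4,"linear":[0,0,-0.035],"twist":0}
    - {"fingers":0.4,"linear":[-0.03,-0.02,-0.02],"twist":0}
    - {"fingers":0,"linear":[-0.035,-0.02,0],"twist":0}
    - {"fingers":0,"linear":[-0.035,-0.02,0],"twist":0}

```text
clock: 39.45
eef_pos: [467.8, -227.1, 123.7]
tool_rot: [3.136, 0.002, 1.6]
force: [0.0, -1.9, 0.1]
width: 10.8
gripper_force: 0.0
```

Emit:
drive_tool:
  motion:
    - {"fingers":0,"linear":[-0.035,-0.01,0],"twist":0}
    - {"fingers":0,"linear":[-0.035,0,0],"twist":0}
    - {"fingers":0,"linear":[-0.035,0,0],"twist":0}
    - {"fingers":0,"linear":[0,0,0],"twist":0}

```text
clock: 39.78
eef_pos: [458.0, -341.3, 122.0]
tool_rot: [3.139, 0.007, 1.587]
force: [-0.2, -0.5, -0.9]
width: -0.1
gripper_force: 0.0
```

```bash
python3 - <<'E'
from m import *
s=grab('scene');t=grab('top')
cv2.imwrite('pics/shut.png',np.vstack([cv2.resize(t['color'][150:215,285:415],(560,280),interpolation=cv2.INTER_CUBIC),cv2.resize(s['color'][210:330,180:335],(413,320),interpolation=cv2.INTER_CUBIC)[:, :].copy() if 0 else cv2.resize(s['color'][225:325,175:350],(560,320),interpolation=cv2.INTER_CUBIC)]))
ys=cv2.boxPoints(blobs(s,(20,120,120),(35,255,255),500,9000)[0][3]);yt=cv2.boxPoints(blobs(t,(20,120,120),(35,255,255),500,9000)[0][3])
P=onplane(t,yt,65);pp=proj(s,P);idx=[np.argmin(np.linalg.norm(ys-p,axis=1)) for p in pp]
print('yel',tri(s,ys[idx],t,yt))
for n,d in(('s',s),('t',t)): print([(np.array(b[:3]),onplane(d,[b[:2]],45)) for b in blobs(d,(5,150,120),(16,255,255),15,900)])
E
python3 go.py
```

```text
yel [[ 627.8   -6.2   61.8    1.5]
 [ 634.7 -240.4   64.3    0.8]
 [ 567.  -241.    62.7    1.1]
 [ 559.    -6.9   75.2    0.3]]
[(array([206. , 313.7,  32. ]), array([[ 590.8, -304.6,   45. ]]))]
[(array([398.6, 184.7,  42.5]), array([[ 585. , -299.7,   45. ]]))]
clk 39.8833 tcp [ 458.7542 -333.5308  121.668 ] rpy [3.1404 0.0007 1.5934] F [0.2075 1.2057 0.5483] w -0.05237128809327153 q [ 0.7697  0.6687 -0.2953  1.8495  0.2967  0.665   0.3222]
```

View pics/shut.png

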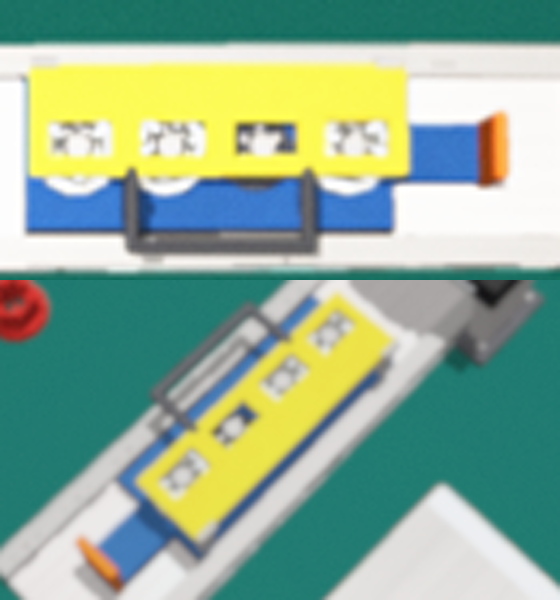

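The picture shows the cover flat, with white hubs showing in three windows and b empty. Top view: bar at (337,206), tab at (399,185). A quick check of the bar height, then I'll go behind the tab.

```bash
python3 - <<'E'
from m import *
s=grab('scene');t=grab('top')
print('bar',tri(s,[(224.4,259.4),(253.1,234.4)],t,[(357.6,206.4),(315.6,206.6)]))
E
python3 go.py 590,-350,121 590,-350,36
```

```text
bar [[ 521.7 -180.1   72.1    5.4]
 [ 518.4  -70.6   59.7    1.9]]
clk 39.9833 tcp [ 459.261  -330.4038  121.729 ] rpy [ 3.141  -0.001   1.5983] F [-0.5829  0.7842 -0.358 ] w 0.4885230455020306 q [ 0.7666  0.6678 -0.2973  1.8519  0.2964  0.6651  0.3222]
590,-350,121 lin [-0.0232  0.1302  0.0008] rows 4.0
590,-350,36 lin [-0.0001 -0.      0.085 ] rows 3.0
```

Bar is at ~65 mm, so the cover is shut.

Emit:
drive_tool:
  motion:
    - {"fingers":0,"linear":[-0.0058,0.0326,0],"twist":0}
    - {"fingers":0,"linear":[-0.0058,0.0326,0],"twist":0}
    - {"fingers":0,"linear":[-0.0058,0.0326,0],"twist":0}
    - {"fingers":0,"linear":[-0.0058,0.0326,0],"twist":0}
    - {"fingers":0,"linear":[0,0,0],"twist":0}

```text
clock: 40.4
eef_pos: [598.0, -347.8, 122.2]
tool_rot: [3.133, -0.001, 1.603]
force: [0.6, 0.3, 0.3]
width: -0.3
gripper_force: 0.0
```

Emit:
drive_tool:
  motion:
    - {"fingers":0,"linear":[0,0,0],"twist":0}
    - {"fingers":0,"linear":[0,0,0],"twist":0}
    - {"fingers":0,"linear":[0,0,0.028],"twist":0}
    - {"fingers":0,"linear":[0,0,0.028],"twist":0}
    - {"fingers":0,"linear":[0,0,0.025],"twist":0}

```text
clock: 40.82
eef_pos: [588.1, -351.1, 40.2]
tool_rot: [-3.14, 0.0, 1.597]
force: [-0.6, 0.5, 0.3]
width: 0.3
gripper_force: 0.0
```

Emit:
drive_tool:
  motion:
    - {"fingers":0,"linear":[0,0,0],"twist":0}
    - {"fingers":0,"linear":[0,0,0],"twist":0}
    - {"fingers":0,"linear":[0,0,0],"twist":0}
    - {"fingers":0,"linear":[0,0,0],"twist":0}

```text
clock: 41.15
eef_pos: [590.8, -352.0, 43.1]
tool_rot: [3.139, 0.002, 1.597]
force: [-0.3, -0.7, 0.0]
width: 0.2
gripper_force: 0.0
```

```bash
python3 go.py 589.5,-325,38 586,-230,38 582,-95,38
```

```text
clk 41.15 tcp [ 590.7906 -351.9846   43.0985] rpy [3.1387 0.0017 1.597 ] F [-0.283  -0.7118  0.0384] w 0.16492404971136498 q [ 0.6431  0.9123 -0.2647  1.5302  0.3128  0.7375  0.2707]
589.5,-325,38 lin [ 0.027  -0.0006  0.0051] rows 1.0
586,-230,38 lin [ 0.0951 -0.001  -0.0002] rows 3.0
582,-95,38 lin [ 0.1351 -0.0005 -0.0002] rows 4.0
```

Emit:
drive_tool:
  motion:
    - {"fingers":0,"linear":[0.006,0,0.0025],"twist":0}
    - {"fingers":0,"linear":[0.006,0,0.0025],"twist":0}
    - {"fingers":0,"linear":[0.006,0,0],"twist":0}
    - {"fingers":0,"linear":[0.006,0,0],"twist":0}
    - {"fingers":0,"linear":[0.006,0,0],"twist":0}

```text
clock: 41.57
eef_pos: [589.1, -320.2, 36.0]
tool_rot: [3.141, -0.0, 1.598]
force: [0.0, -0.2, -0.2]
width: 0.1
gripper_force: 0.0
```

Emit:
drive_tool:
  motion:
    - {"fingers":0,"linear":[0.006,0,0],"twist":0}
    - {"fingers":0,"linear":[0.008,0,0],"twist":0}
    - {"fingers":0,"linear":[0.01,0,0],"twist":0}
    - {"fingers":0,"linear":[0.01,0,0],"twist":0}
    - {"fingers":0,"linear":[0.01,0,0],"twist":0}

```text
clock: 41.98
eef_pos: [587.4, -280.6, 36.1]
tool_rot: [3.141, 0.005, 1.595]
force: [0.3, -5.9, -1.2]
width: 0.1
gripper_force: 3.3
```

```bash
python3 go.py
```

```text
clk 41.9833 tcp [ 587.366  -280.5575   36.0602] rpy [3.1411 0.0047 1.5951] F [ 0.3203 -5.862  -1.2444] w 0.057181835583826876 q [ 0.5402  0.8796 -0.2393  1.6467  0.3132  0.6511  0.1585]
```

Pushing at ~6 N. Continue.

Emit:
drive_tool:
  motion:
    - {"fingers":0,"linear":[0.011,0,0],"twist":0}
    - {"fingers":0,"linear":[0.011,0,0],"twist":0}
    - {"fingers":0,"linear":[0.011,0,0],"twist":0}
    - {"fingers":0,"linear":[0.011,0,0],"twist":0}
    - {"fingers":0,"linear":[0.011,0,0],"twist":0}

```text
clock: 42.4
eef_pos: [586.0, -225.4, 36.1]
tool_rot: [3.141, 0.004, 1.595]
force: [0.8, -6.5, -1.8]
width: 0.2
gripper_force: 3.4
```

Emit:
drive_tool:
  motion:
    - {"fingers":0,"linear":[0.011,0,0],"twist":0}
    - {"fingers":0,"linear":[0.011,0,0],"twist":0}
    - {"fingers":0,"linear":[0.011,0,0],"twist":0}
    - {"fingers":0,"linear":[0.011,0,0],"twist":0}
    - {"fingers":0,"linear":[0.011,0,0],"twist":0}

```text
clock: 42.82
eef_pos: [584.6, -170.5, 36.0]
tool_rot: [3.141, 0.004, 1.595]
force: [0.7, -6.9, -1.8]
width: 0.2
gripper_force: 3.5
```

Emit:
drive_tool:
  motion:
    - {"fingers":0,"linear":[0.01,0,0],"twist":0}
    - {"fingers":0,"linear":[0.01,0,0],"twist":0}
    - {"fingers":0,"linear":[0.01,0,0],"twist":0}
    - {"fingers":0,"linear":[0.008,0,0],"twist":0}
    - {"fingers":0,"linear":[0.006,0,0],"twist":0}

```text
clock: 43.23
eef_pos: [583.4, -125.7, 36.0]
tool_rot: [-3.141, 0.004, 1.596]
force: [0.2, -7.5, -1.3]
width: 0.1
gripper_force: 3.6
```

```bash
python3 go.py
python3 - <<'E'
from m import *
t=grab('top'); s=grab('scene')
for n,d in(('s',s),('t',t)): print([(np.array(b[:3]),onplane(d,[b[:2]],45)) for b in blobs(d,(5,150,120),(16,255,255),15,900)])
E
```

```text
clk 43.2333 tcp [ 583.4407 -125.6669   36.0151] rpy [-3.1415  0.0036  1.5959] F [ 0.1958 -7.4732 -1.2764] w 0.06254971961702267 q [ 0.285   0.8237 -0.196   1.8058  0.2888  0.5397 -0.0735]
[]
[]
```

Travelled ~190 mm; 30–60 mm to go, so now slower until it stops.

Emit:
drive_tool:
  motion:
    - {"fingers":0,"linear":[0.005,0,0],"twist":0}
    - {"fingers":0,"linear":[0.005,0,0],"twist":0}
    - {"fingers":0,"linear":[0.005,0,0],"twist":0}
    - {"fingers":0,"linear":[0.005,0,0],"twist":0}
    - {"fingers":0,"linear":[0.004,0,0],"twist":0}

```text
clock: 43.75
eef_pos: [582.9, -102.4, 36.0]
tool_rot: [-3.142, 0.004, 1.595]
force: [-0.3, -7.0, 0.4]
width: -0.0
gripper_force: 3.8
```

Emit:
drive_tool:
  motion:
    - {"fingers":0,"linear":[0.003,0,0],"twist":0}
    - {"fingers":0,"linear":[0.003,0,0],"twist":0}

```text
clock: 43.92
eef_pos: [582.9, -98.2, 36.0]
tool_rot: [3.141, 0.006, 1.595]
force: [0.4, -15.0, -0.8]
width: 0.0
gripper_force: 7.5
```

Emit:
drive_tool:
  motion:
    - {"fingers":0,"linear":[0.001,0,0],"twist":0}
    - {"fingers":0,"linear":[0.001,0,0],"twist":0}
    - {"fingers":0,"linear":[0,0,0],"twist":0}

```text
clock: 44.17
eef_pos: [582.9, -98.2, 36.1]
tool_rot: [3.141, 0.007, 1.593]
force: [0.7, -12.9, -0.9]
width: 0.2
gripper_force: 6.6
```

Emit:
drive_tool:
  motion:
    - {"fingers":0,"linear":[0.0015,0,0],"twist":0}
    - {"fingers":0,"linear":[0.0015,0,0],"twist":0}
    - {"fingers":0,"linear":[0.001,0,0],"twist":0}
    - {"fingers":0,"linear":[0,0,0],"twist":0}

```text
clock: 44.5
eef_pos: [583.0, -98.2, 36.2]
tool_rot: [3.141, 0.012, 1.59]
force: [1.9, -19.4, -1.9]
width: 0.2
gripper_force: 10.0
```

It's firmly against the end stop: 19 N and no movement. Back off, lift clear and check.

Emit:
drive_tool:
  motion:
    - {"fingers":0,"linear":[-0.01,0,0],"twist":0}
    - {"fingers":0,"linear":[-0.025,0,0],"twist":0}
    - {"fingers":0,"linear":[-0.03,0,0],"twist":0}
    - {"fingers":0,"linear":[-0.01,0,-0.03],"twist":0}
    - {"fingers":0,"linear":[0,0,-0.04],"twist":0}

```text
clock: 44.92
eef_pos: [581.3, -165.9, 103.1]
tool_rot: [-3.134, -0.0, 1.592]
force: [0.4, -0.0, 0.4]
width: -0.1
gripper_force: 0.0
```

Emit:
drive_tool:
  motion:
    - {"fingers":0,"linear":[-0.02,-0.03,-0.02],"twist":0}
    - {"fingers":0,"linear":[-0.02,-0.035,0],"twist":0}
    - {"fingers":0,"linear":[-0.02,-0.035,0],"twist":0}
    - {"fingers":0,"linear":[-0.02,-0.035,0],"twist":0}
    - {"fingers":0,"linear":[-0.01,-0.01,0],"twist":0}

```text
clock: 45.33
eef_pos: [435.2, -258.3, 125.7]
tool_rot: [-3.135, -0.0, 1.592]
force: [-1.0, -0.3, -0.2]
width: 0.3
gripper_force: 0.0
```

Emit:
drive_tool:
  motion:
    - {"fingers":0,"linear":[0,0,0],"twist":0}
    - {"fingers":0,"linear":[0,0,0],"twist":0}
    - {"fingers":0,"linear":[0,0,0],"twist":0}
    - {"fingers":0,"linear":[0,0,0],"twist":0}

```text
clock: 45.67
eef_pos: [444.0, -254.7, 125.9]
tool_rot: [3.14, -0.001, 1.6]
force: [1.0, 0.2, 0.3]
width: -0.2
gripper_force: 0.0
```

```bash
python3 - <<'E'
from m import *
s=grab('scene');t=grab('top')
cv2.imwrite('pics/end.png',np.vstack([cv2.resize(t['color'][145:220,195:355],(560,262),interpolation=cv2.INTER_CUBIC),cv2.resize(s['color'][165:265,225:400],(560,320),interpolation=cv2.INTER_CUBIC)]))
for n,d in(('s',s),('t',t)): print([(np.array(b[:3]),onplane(d,[b[:2]],45)) for b in blobs(d,(5,150,120),(16,255,255),15,900)])
E
python3 go.py
```

```text
[(array([266.5, 255.7,  65.5]), array([[585.7, -84.2,  45. ]]))]
[]
clk 45.7667 tcp [ 443.4731 -254.9097  125.776 ] rpy [ 3.1407 -0.0006  1.5996] F [ 0.2493  0.0306 -0.5118] w -0.002357831126800017 q [ 0.6546  0.6004 -0.2759  1.9963  0.2826  0.5806  0.2158]
```

View pics/end.png

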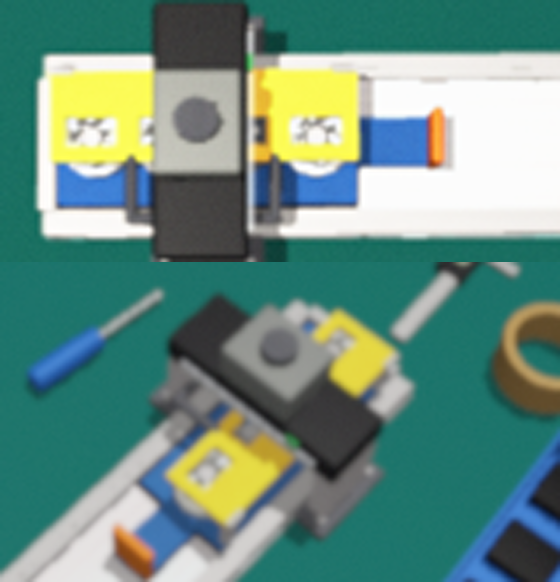

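The pallet is under the head: its bar arms at crop (135) and (272) are symmetric about the camera at (198), and its far edge is at the stop. Cover flat, arm clear.

```bash
python3 -c "
from cell import ctrl; print(ctrl.finish_job())"
```

```text
the job is handed in; nothing more can be done
None
```

The job is handed in: all three white hubs on the bench are fully down on spindles a, c and d, the cover is shut flat, and the pallet rests against the end stop under the reader; the hand-in call returned no verdict.

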